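Load a rechargeable cell into the charging dock

ROBOT

A 7-joint arm with a two-finger parallel gripper is mounted at the origin on the work surface. World frame = base frame: x ahead of the robot, y to its left, z up, the work surface at z = 0. Lengths are in mm, angles in rad, forces in N, time in s.
With the tool pointing down it reaches from about 400 to 850 mm from the base axis. Payload 4.4 kg.
Tool frame: the origin (TCP) lies on the mounting face of the last link; the fingertips stand 199 mm ahead of it and the grasp point (between the pads) lies 180 mm ahead of it; z points along the fingers, y is the direction in which the jaws open and shut (so a half turn about z gives the same grasp; the last joint's range is limited). The gripper opens to 94 mm and grips with 3 to 60 N. Pads are 16 mm wide; open, the fingers measure 119 mm over their backs; the gripper's body (75 mm by 177 mm) begins 78 mm behind the grasp point.
Start: joints at [-1.221, 0.628, 0.038, 1.517, -0.027, 0.996, -0.02], TCP at [262.533, 594.636, 404.678] pointing down, gripper open.
Joint ranges: [-3.06, 3.06], [-0.37, 2.12], [-1.25, 1.32], [0.18, 2.47], [-1.1, 4.24], [0.23, 1.98], [-2.94, 2.94]. Speed limits (rad/s): [2.57, 2.57, 3.14, 3.14, 3.14, 3.14, 3.14].

INTERFACE

Orientations are given as a 3x3 rotation matrix whose columns are the frame's x, y, z axes.
In Python, from cell import manip, optics, job, finder gives the robot as it stands.
- The arm moves only by the shell command python3 -m handwheel 'ROWS'. ROWS is JSON, a list of rows, each an object with "linear": the shift along the tool's x, y, z in cm, a list of three; "turn": the turn about the tool's z in rad; "fingers": the opening, from 0 (shut) to 1 (fully open). In form: [{"linear": [dx, dy, dz], "turn": turn, "fingers": fingers}, ...]. A call has 1 to 12 rows; each row is the pose to reach, as a shift and turn from the pose measured when the call began, along the tool's axes at that moment; what a row does not reach only later rows make up. A row lasts 1/10 s, in which the tool goes at most 50 mm and 8.59 degrees, less where a joint would pass 70% of its speed; a pose out of reach is approached as far as the arm can. A call with a gripper value outside its range is refused whole. The fingers move at their own pace and stop on an object; the grip force is fixed at half the most. Time passes only in rows, so rows that repeat a pose let the fingers close. It gives the time, the measured TCP pose, the force and the opening at its end, in the units of the state.
- manip.sense(): the state, without advancing time (a new reading comes with each control period).
- optics.grab_frame(name): name is "scene" or "top" or "wrist"; returns a dict with "frame" (480x640x3 uint8, red, green, blue), "fov_y" (degrees; the focal length in pixels is half the picture's height over the tangent of half this angle, whatever the lens; pixels are square), "cx", "cy" (the principal point, pixels), "view" (4x4, takes a point from world to camera coordinates). Camera axes: x right, y down, z forward; pixel columns grow to the right and rows downward; lengths in mm; the calibration is good to about 2 mm. The wrist camera is an equidistant fisheye: a pixel r from the principal point sees the ray r / f radians off the axis. A picture is of the moment at which its call begins. There is no depth.
- job.sign_off(): hands the job in, once; it reports no verdict.
Trained networks look in the newest picture that a camera, given by its name, has taken for a name from the list of things; names that differ only in an ending like _2 or _b are one class to them, and where a whole thing is asked for, a point or a joint stands for the part that bears it (a point fixed in the world has none). Each returns a list of dicts, best first, with "confidence" (0 to 1); they miss things now and then, are a little off and sometimes report something else, mostly with a low value. They report only what shows in the picture. A call takes as long as a camera call. They do not tell look-alikes from the thing itself.
- finder.find_in(camera, target): "bbox" ([centre column, centre row, width, height] in pixels, round what is visible of it).
- finder.place_of(camera, target): "centre" ([column, row] in pixels: a listed point, or the origin of a listed thing).
The state is a dict: "t": time; "qpos": joint angles; "joint_vel": joint speeds; "joint_efforts": joint torques, N m; "tcp_pos": TCP position; "eef_rot": TCP orientation; "force": force on the tool from outside, world axes, zero at the start; "torque": the same for the moment, N m; "opening": opening from 0.0 (shut) to 1.0 (fully open).
Only numpy, scipy, OpenCV 4.12 (cv2) and the standard library are available. Lean on these libraries where they do the work, as an engineer would, in place of code of your own. Each camera call takes 0.05 s, during which the arm holds its last target.

TASK

Take the one thick cell from the tray and load it into the charging dock: push its flat end in under the hood against the spring contact while its button end is still raised, then press the button end down between the two clips until it snaps fully home and lies level. Press firmly but gently, do not force the dock, let go of the cell at the end, and leave the two slim cells lying in the tray.

Things in the scene. Friction and masses are not known exactly. Their poses are not given: they have to be found in the camera images.
- cell: Thick cell: grey cylinder, diameter 26 mm (slim ones 18), steel ends, 70 mm long, about 90 g, lying in one of the tray's three grooves (which one varies). Origin on its axis at mid-length, 26 mm above the table at the start; x axis along it to the button end, any roll. Body from x = -35 mm (flat end) to +33.5 mm; then the button, diameter 10 mm, to x = +35 mm.
- cell_flat (a point): Centre of the thick cell's flat end face (x = -35 mm from its origin, on the axis).
- cell_nub (a point): Tip of the button of the thick cell (x = +35 mm from its origin, on the axis).
- slim_a: A slim cell, 18 mm in diameter and 70 mm long, lying in the tray; not to be used, leave it lying. Origin at mid-length on its axis.
- slim_b: The other slim cell, the same as slim_a.
- tray: Fixed aluminium tray, 110 mm (x) by 164 mm (y), 12 mm thick, with lips rising 6 mm above that along its edges x = +-53 mm. Origin under its centre. Three grooves along x, at y = -52, 0, 52 mm, hold one cell each, mid-length at x = 0, button end to +x. A groove is two ribs 3 mm high, within 11 mm of its middle line.
- charger: Fixed charging dock, white housing 150 x 90 mm. Origin at table height under the bay's middle; x along the bay from the spring end to the clip end, z up. A black bed, 42 mm wide, x = -63 to 45 mm, stands out of it; its top is 40 to 56 mm above the table, set by hand before the run and NOT reported: feel for it or see it. Pushing or pressing the cell with over 25 N overloads the dock.
- bay_middle (a point): Point of the housing's frame, 40 mm above the table, over the dock's origin; the bed top is 0 to 16 mm higher. Two ribs carry the loaded cell level along the dock's x, its underside 1 mm and axis 14 mm above the bed top, mid-length here within 4 mm. The bay is open at the sides between hood and clips.
- hood_edge (a point): Below the edge of the hood over the spring end (dock x = -30 mm, 40 mm above the table). The hood reaches from here to -x; underside 33, top 37 mm above the bed top; cheeks inside at y = +-17 mm. The way down from here to the end wall is 5 mm too short for the cell: hold it with the button end 25 to 30 degrees up, flat end above x = -25 to -10 mm, go down, then push to -x.
- clip_line (a point): Midway between the two steel clips (dock x = 23 mm, clips from x = 17 to 29 mm, 40 mm above the table). Their bulges (radius 2 mm), 21 mm above the bed top, stand 21 mm apart when free; the cell is pushed down between them, with about 5 to 15 N from above near the button end, and they close over it.
- wall_face (a point): Foot of the end wall's inner face, the fixed contact for the button (dock x = +35 mm, 40 mm above the table). Wall 5 mm thick, 24 mm high above the bed top.
- spring (a joint): Spring contact, a 22 mm wide steel plate 6 to 31 mm above the bed top, face at dock x = -29 mm at rest. Value: how far it is pushed to -x, 0 to 0.016 m (hard stop), about 0.8 N per mm. 0.006 with the cell home; about 0.011 is needed for the tilted cell to come down inside the end wall.
- clip_left (a joint): How far the clip on the dock's +y side is spread, 0 m (free) to 0.006 m, about 1.2 N per mm: over 0.002 as the cell passes, about 0.0007 with the cell home and the clips closed over it.
- clip_right (a joint): The same for the clip on the dock's -y side.
Mind the look-alikes: they are no part of the job. Leave any pink or turquoise look-alike of the cell alone.

How it is judged:
By the outcome, as a careful person would: the job done as asked, in the order asked, and still so for the second after the job is handed in, with the robot touching nothing.
It also fails if it takes over 51 s, if anything falls off the work surface, if the arm or the gripper's body presses on something with over 40 N, if the wrist force passes 120 N, or if a joint passes its speed limit or range.

## Working session

There is one attempt and no reset: what is moved stays moved. The work goes in short steps, Python scripts to look and compute and a shell command to move; the robot and the scene stay as the last step left them, time stands still between calls to the robot, and variables do not carry over. Pictures are saved under pics/ and viewed, and the job is handed in when it is done.

```bash
ls -la; mkdir -p pics; cat > h.py <<'E'
import numpy as np, cv2, sys
from cell import manip, optics, job, finder
def save(name,fn,crop=None,scale=1):
    g=optics.grab_frame(name); im=g["frame"][:,:,::-1]
    if crop: im=im[crop[1]:crop[3],crop[0]:crop[2]]
    if scale!=1: im=cv2.resize(im,None,fx=scale,fy=scale,interpolation=cv2.INTER_CUBIC)
    cv2.imwrite("pics/"+fn,im); return g
def foc(g): return 240/np.tan(np.radians(g["fov_y"])/2)
def ray(g,px,fish=False):
    f=foc(g); d=np.array([px[0]-g["cx"],px[1]-g["cy"]],float)
    if fish:
        r=np.hypot(*d); th=r/f; v=np.array([*(d/max(r,1e-9)*np.sin(th)),np.cos(th)])
    else: v=np.array([d[0]/f,d[1]/f,1.])
    V=np.array(g["view"]); R=V[:3,:3]; c=-R.T@V[:3,3]; w=R.T@v; return c,w/np.linalg.norm(w)
def onz(g,px,z,fish=False):
    c,w=ray(g,px,fish); return c+w*(z-c[2])/w[2]
def proj(g,p,fish=False):
    V=np.array(g["view"]); q=V[:3,:3]@np.array(p,float)+V[:3,3]; f=foc(g)
    if fish:
        r=np.hypot(q[0],q[1]); th=np.arctan2(r,q[2]); return np.array([g["cx"]+f*th*q[0]/r,g["cy"]+f*th*q[1]/r])
    return np.array([g["cx"]+f*q[0]/q[2],g["cy"]+f*q[1]/q[2]])
def st():
    s=manip.sense()
    print("t",round(s["t"],2),"tcp",np.round(s["tcp_pos"],1),"F",np.round(s["force"],1),"T",np.round(s["torque"],2),"op",round(s["opening"],3)); return s
E
python3 - <<'E'
from h import *
np.set_printoptions(suppress=True,precision=3)
s=st(); print(np.array(s["eef_rot"]))
for n in("scene","top","wrist"):
    g=save(n,n+"0.png"); print(n,g["fov_y"],g["cx"],g["cy"]); print(np.array(g["view"]))
    for t in("cell","slim_a","tray","charger","cell_flat","cell_nub","bay_middle","hood_edge","clip_line","wall_face"):
        r=finder.place_of(n,t); print(t,[(np.round(x["centre"],1).tolist(),round(x["confidence"],2)) for x in r[:4]])
print(manip.sense()["t"])
E
```

```text
total 12
drwxr-xr-x  3 agent agent 4096 Dec  7 03:22 .
drwxr-xr-x 23 root  root  4096 Dec  7 03:22 ..
drwxr-xr-x  2 agent agent 4096 Dec  7 03:22 pics
t 0.0 tcp [262.4 594.4 403.8] F [-0.6  0.   0.6] T [ 0.03 -0.04  0.09] op 1.0
[[-0.915  0.404 -0.001]
 [ 0.404  0.915 -0.002]
 [-0.    -0.002 -1.   ]]
scene 53.433344338302604 313.5974132131565 235.64062479574633
[[  -0.363    0.932    0.014  205.498]
 [   0.803    0.32    -0.503 -414.693]
 [  -0.473   -0.171   -0.864 1020.245]
 [   0.       0.       0.       1.   ]]
cell [([187.8, 308.3], 0.89), ([315.4, 273.8], 0.78), ([209.6, 216.3], 0.75), ([249.1, 156.5], 0.58)]
slim_a [([182.0, 214.3], 0.94), ([239.4, 222.4], 0.86)]
tray [([212.3, 223.6], 0.86), ([205.4, 235.5], 0.52)]
charger [([431.6, 302.1], 0.56)]
cell_flat [([294.5, 259.4], 0.87), ([213.6, 200.0], 0.66), ([205.3, 291.8], 0.64), ([260.1, 138.6], 0.57)]
cell_nub [([331.8, 289.4], 0.9), ([171.1, 327.5], 0.83), ([238.2, 169.7], 0.76), ([207.1, 237.3], 0.67)]
bay_middle [([437.1, 290.9], 0.69), ([213.7, 203.1], 0.28)]
hood_edge [([446.6, 274.1], 0.75)]
clip_line [([432.5, 301.6],
[... 644 characters left out ...]
32.6, 246.6], 0.93), ([413.5, 364.2], 0.9), ([424.9, 274.4], 0.78)]
cell_nub [([400.3, 155.3], 0.86), ([422.7, 321.4], 0.81), ([208.5, 253.0], 0.71), ([291.0, 232.1], 0.56)]
bay_middle [([208.8, 254.6], 0.82), ([416.8, 260.8], 0.65)]
hood_edge [([206.7, 270.0], 0.86)]
clip_line [([211.5, 241.7], 0.71)]
wall_face [([211.8, 234.4], 0.84), ([411.9, 238.1], 0.54)]
wrist 65.70646984690485 311.4108670839648 237.61174403300845
[[   0.404    0.915    0.    -649.642]
 [   0.877   -0.387    0.284  -30.093]
 [   0.26    -0.114   -0.959  392.007]
 [   0.       0.       0.       1.   ]]
cell []
slim_a []
tray []
charger []
cell_flat []
cell_nub []
bay_middle []
hood_edge []
clip_line []
wall_face []
1.65
```

View pics/scene0.png

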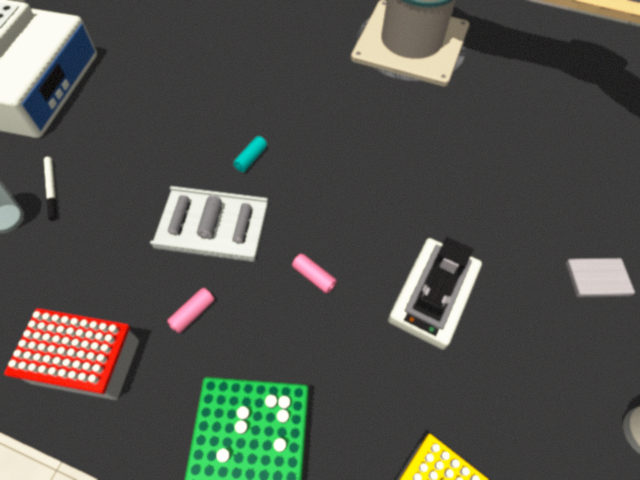

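View pics/top0.png

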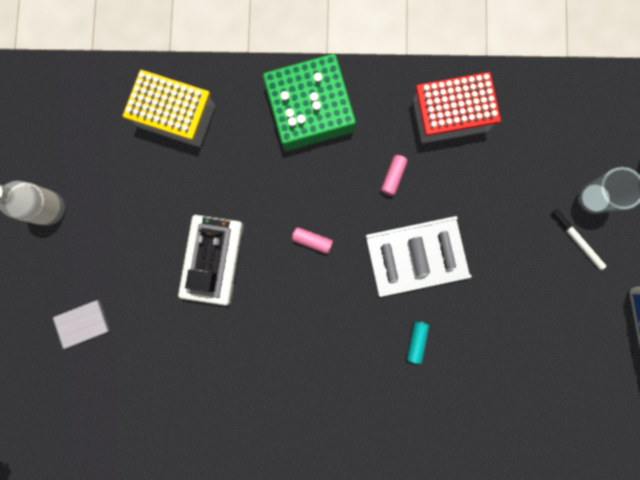

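```bash
python3 - <<'E'
import cv2
a=cv2.imread("pics/top0.png"); s=cv2.imread("pics/scene0.png")
cv2.imwrite("pics/top0_tray.png",cv2.resize(a[190:310,340:500],None,fx=5,fy=5,interpolation=cv2.INTER_CUBIC))
cv2.imwrite("pics/top0_dock.png",cv2.resize(a[190:310,140:300],None,fx=5,fy=5,interpolation=cv2.INTER_CUBIC))
cv2.imwrite("pics/scene0_dock.png",cv2.resize(s[230:360,360:520],None,fx=4.6,fy=4.6,interpolation=cv2.INTER_CUBIC))
cv2.imwrite("pics/scene0_tray.png",cv2.resize(s[160:290,140:300],None,fx=4.6,fy=4.6,interpolation=cv2.INTER_CUBIC))
E
```

```text
(no output)
```

View pics/top0_tray.png

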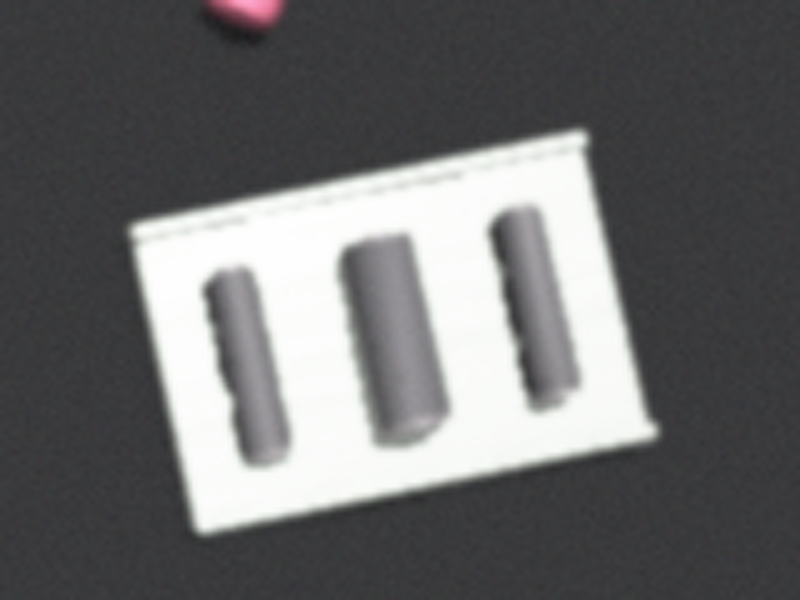

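View pics/top0_dock.png

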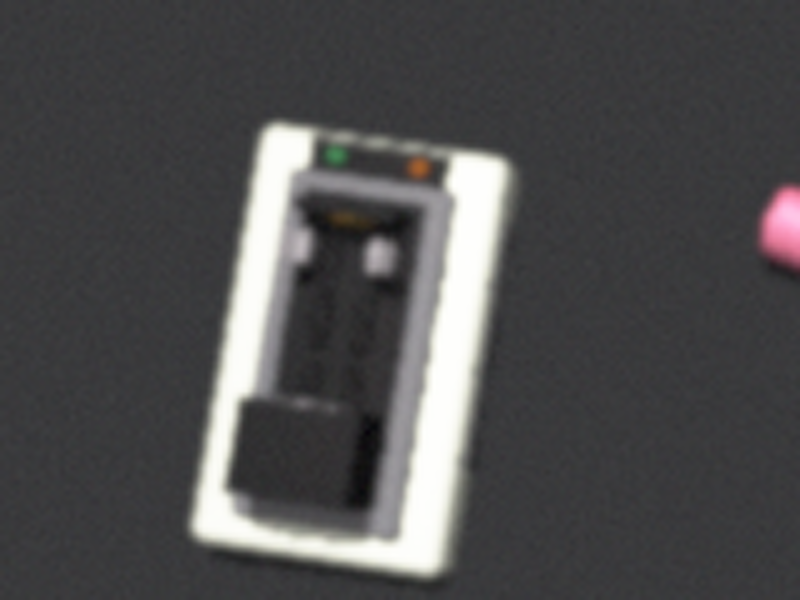

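View pics/scene0_dock.png

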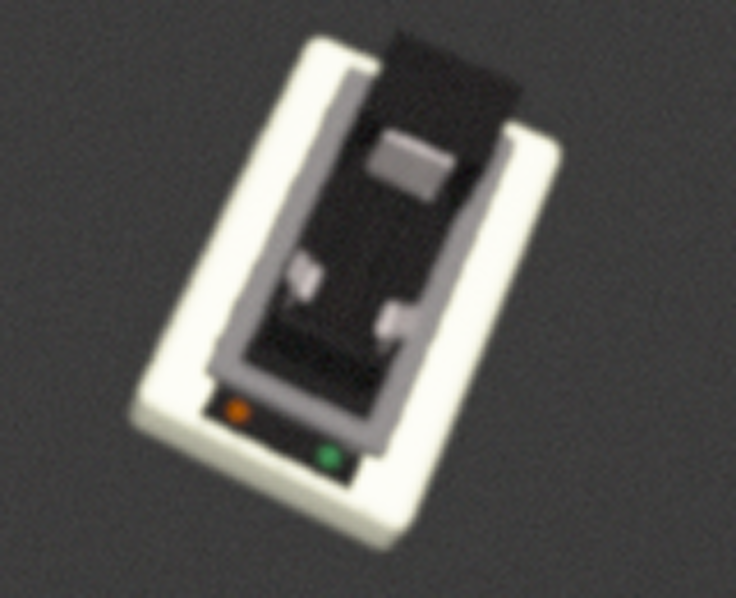

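View pics/scene0_tray.png

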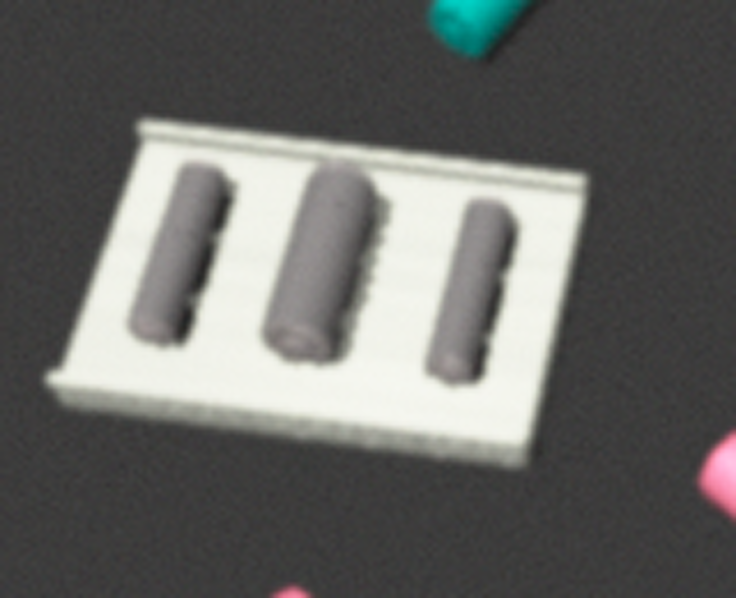

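The top view shows these candidates for the thick cell: two pink at (312,240) and (394,174), one turquoise at (418,342), slim grey at (390,262) and (447,251), and thick grey at (419,257) in the middle groove. I choose the thick grey one. In the close crop it is clearly wider than its neighbours, and its button end appears to point away from the robot. The dock's hood is on the robot side and its clips and LEDs are on the far side.

```bash
python3 - <<'E'
from h import *
np.set_printoptions(suppress=True,precision=1)
gt=optics.grab_frame("top"); gs=optics.grab_frame("scene")
P=lambda g,px,z:onz(g,px,z)
print("cam top",ray(gt,(0,0))[0],"scene",ray(gs,(0,0))[0])
print("nub/flat scene z26",P(gs,(207.1,237.3),26),P(gs,(213.6,200),26))
print("flat top z26",P(gt,(424.9,274.4),26))
# tray crop corners (top): crop px/5+offset ; tray top z18
c=lambda x,y:(x/5+340,y/5+190)
print("tray corners", [P(gt,c(*p),z) for p,z in [((132,228),18),((586,133),18),((657,433),18),((200,533),18)]])
print("cell outline ends top", P(gt,c(375,243),36),P(gt,c(415,428),36), "axis mid sides",P(gt,c(350,340),30),P(gt,c(430,330),30))
print("slims", P(gt,c(233,270),20),P(gt,c(268,460),20),P(gt,c(520,210),20),P(gt,c(555,400),20))
for n,(a,b) in dict(bay=((208.8,254.6),(437.1,290.9)),hood=((206.7,270),(446.6,274.1)),clip=((211.5,241.7),(432.5,301.6)),wall=((211.8,234.4),(427.6,308.1))).items():
    print(n,"top",P(gt,a,40),"scene",P(gs,b,40))
d=lambda x,y:(x/5+140,y/5+190)
print("housing bottom corners top view z~40?",[P(gt,d(*p),40) for p in[(265,125),(512,160),(448,575),(195,540)]])
e=lambda x,y:(x/4.6+360,y/4.6+230)
def tri(a,b):
    c1,w1=ray(gt,a);c2,w2=ray(gs,b); A=np.array([w1,-w2]).T; t=np.linalg.lstsq(A,c2-c1,rcond=None)[0]; p,q=c1+t[0]*w1,c2+t[1]*w2; return (p+q)/2,np.linalg.norm(p-q)
# housing corners: far-left(+x,+y)...
for nm,a,b in[("house far +y",(265,125),(398,535)),("house far -y",(512,160),(152,405)),
 ("hood edge +y",(243,400),(500,143)),("hood edge -y",(355,412),(372,98)),("hood back +y",(232,498),(522,85)),("hood back -y",(345,508),(400,32))]:
    print(nm,tri(d(*a),e(*b)))
E
```

```text
cam top [499.7 -32.5 886. ] scene [890.  115.8 670.5]
nub/flat scene z26 [ 601.5 -164.6   26. ] [ 535.1 -187.5   26. ]
flat top z26 [ 532.5 -191.7   26. ]
tray corners [array([599.3, -89. ,  18. ]), array([ 637.1, -249.9,   18. ]), array([ 530.9, -274.7,   18. ]), array([ 491.8, -114.7,   18. ])]
cell outline ends top [ 593.9 -172.3   36. ] [ 529.9 -186.6   36. ] axis mid sides [ 560.3 -164.8   30. ] [ 564.5 -192.6   30. ]
slims [ 584.9 -124.8   20. ] [ 518. -138.   20.] [ 608.6 -226.1   20. ] [ 541.6 -238.5   20. ]
bay top [557.2 186.   40. ] scene [565.  189.4  40. ]
hood top [530.4 188.4  40. ] scene [533.6 196.   40. ]
clip top [579.9 182.3  40. ] scene [583.5 187.3  40. ]
wall top [592.7 182.4  40. ] scene [595.7 183.3  40. ]
housing bottom corners top view z~40? [array([626.3, 217.2,  40. ]), array([615.8, 129.6,  40. ]), array([471.1, 145.8,  40. ]), array([480.8, 234.2,  40. ])]
house far +y (array([630. , 224.9,  14.8]), np.float64(0.5268671324969483))
house far -y (array([618.4, 138.9,  13.8]), np.float64(8.752801262723773))
hood edge +y (array([527.5, 211.2,  81.8]), np.float64(7.20123136815551))
hood edge -y (array([524.7, 173. ,  79.3]), np.float64(4.474449587167155))
hood back +y (array([495.2, 216.7,  67.2]), np.float64(5.44564250224903))
hood back -y (array([492.9, 176.7,  71.2]), np.float64(4.025608782297854))
```

```bash
cat >> h.py <<'E'
def go(p,yaw_y=None):
    """world target TCP p and desired yaw (deg) of tool y -> tool-frame cm and turn"""
    s=manip.sense(); R=np.array(s["eef_rot"]); d=R.T@(np.array(p,float)-s["tcp_pos"])/10
    t=0
    if yaw_y is not None:
        cur=np.degrees(np.arctan2(R[1,1],R[0,1])); t=-np.radians((yaw_y-cur+180)%360-180)
    print("rows linear",np.round(d,2).tolist(),"turn",round(t,3)); return d,t
E
python3 - <<'E'
from h import *
u=np.array([np.cos(np.radians(13.3)),np.sin(np.radians(13.3)),0])
go(np.array([563,-180,330])-60*u,103.3)
E
```

```text
rows linear [-53.99, -62.35, 7.46] turn -0.648
```

```bash
python3 -m handwheel '[{"linear":[-54,-62.4,7.4],"turn":-0.648,"fingers":0.45},{"linear":[-54,-62.4,7.4],"turn":-0.648,"fingers":0.45},{"linear":[-54,-62.4,7.4],"turn":-0.648,"fingers":0.45},{"linear":[-54,-62.4,7.4],"turn":-0.648,"fingers":0.45},{"linear":[-54,-62.4,7.4],"turn":-0.648,"fingers":0.45},{"linear":[-54,-62.4,7.4],"turn":-0.648,"fingers":0.45},{"linear":[-54,-62.4,7.4],"turn":-0.648,"fingers":0.45},{"linear":[-54,-62.4,7.4],"turn":-0.648,"fingers":0.45},{"linear":[-54,-62.4,7.4],"turn":-0.648,"fingers":0.45},{"linear":[-54,-62.4,7.4],"turn":-0.648,"fingers":0.45},{"linear":[-54,-62.4,7.4],"turn":-0.648,"fingers":0.45},{"linear":[-54,-62.4,7.4],"turn":-0.648,"fingers":0.45}]'
python3 -m handwheel '[{"linear":[0,0,0],"turn":0,"fingers":0.45}]'
python3 - <<'E'
from h import *
u=np.array([np.cos(np.radians(13.3)),np.sin(np.radians(13.3)),0])
s=st(); print(np.round(s["eef_rot"],3),np.round(s["qpos"],2))
go(np.array([563,-180,330])-60*u,103.3)
E
```

```text
t: 2.95
tcp_pos: [438.2, 21.3, 351.3]
eef_rot: [[-0.973, -0.23, 0.001], [-0.23, 0.973, 0.0], [-0.001, -0.0, -1.0]]
force: [0.5, -0.1, -0.5]
opening: 0.451
t: 3.05
tcp_pos: [439.4, 14.6, 351.0]
eef_rot: [[-0.976, -0.219, 0.002], [-0.219, 0.976, -0.003], [-0.001, -0.003, -1.0]]
force: [-0.5, 1.5, -0.3]
opening: 0.45
t 3.05 tcp [439.4  14.6 351. ] F [-0.5  1.5 -0.3] T [0.08 0.03 0.  ] op 0.45
[[-0.976 -0.219  0.002]
 [-0.219  0.976 -0.003]
 [-0.001 -0.003 -1.   ]] [-0.01  0.42 -0.12  2.14  0.1   0.59  1.59]
rows linear [-1.81, -21.76, 2.17] turn -0.012
```

```bash
python3 -m handwheel '[{"linear":[-1.8,-21.8,2.2],"turn":-0.012,"fingers":0.45},{"linear":[-1.8,-21.8,2.2],"turn":-0.012,"fingers":0.45},{"linear":[-1.8,-21.8,2.2],"turn":-0.012,"fingers":0.45},{"linear":[-1.8,-21.8,2.2],"turn":-0.012,"fingers":0.45},{"linear":[-1.8,-21.8,2.2],"turn":-0.012,"fingers":0.45},{"linear":[-1.8,-21.8,2.2],"turn":-0.012,"fingers":0.45}]'
python3 - <<'E'
from h import *
s=st(); g=save("wrist","w1.png")
for t in("cell","cell_flat","cell_nub"):
    print(t,[(np.round(x["centre"],1).tolist(),round(x["confidence"],2), np.round(onz(g,x["centre"],26,True),1).tolist()) for x in finder.place_of("wrist",t)[:4]])
E
```

```text
t: 3.65
tcp_pos: [505.1, -198.3, 329.3]
eef_rot: [[-0.975, -0.224, 0.003], [-0.224, 0.975, -0.005], [-0.001, -0.006, -1.0]]
force: [0.3, -0.1, -1.5]
opening: 0.448
t 3.65 tcp [ 505.1 -198.3  329.3] F [ 0.3 -0.1 -1.5] T [ 0.07  0.03 -0.01] op 0.448
cell [([324.3, 422.9], 0.87, [699.3, -142.3, 26.0]), ([356.6, 129.9], 0.85, [416.7, -186.1, 26.0]), ([491.3, 354.8], 0.64, [585.5, 2.4, 26.0]), ([318.8, 309.7], 0.57, [568.2, -179.7, 26.0])]
cell_flat [([343.6, 404.2], 0.91, [668.8, -130.0, 26.0]), ([320.8, 270.9], 0.66, [533.0, -186.4, 26.0]), ([377.6, 91.6], 0.62, [383.9, -177.4, 26.0])]
cell_nub [([344.2, 170.0], 0.88, [448.8, -187.9, 26.0]), ([316.1, 344.7], 0.84, [603.7, -173.7, 26.0]), ([507.8, 363.2], 0.66, [593.3, 28.4, 26.0]), ([308.5, 438.3], 0.59, [727.0, -152.8, 26.0])]
```

View pics/w1.png

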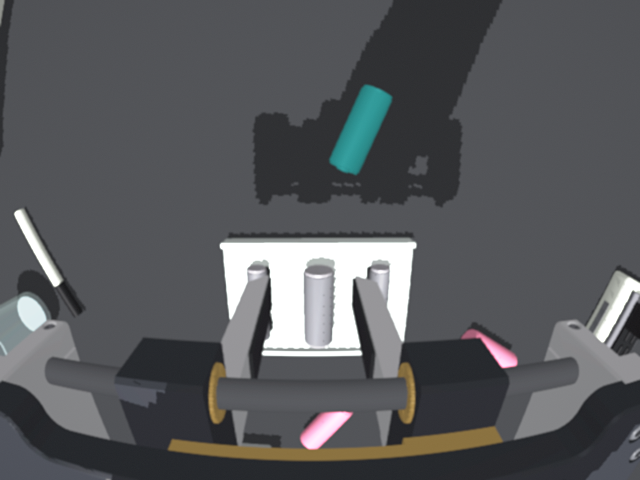

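```bash
python3 - <<'E'
from h import *
import cv2
a=cv2.imread("pics/w1.png"); cv2.imwrite("pics/w1c.png",cv2.resize(a[225:375,210:430],None,fx=3.6,fy=3.6,interpolation=cv2.INTER_CUBIC))
g=optics.grab_frame("wrist")
for p in[(222,241),(415,241),(319,268)]: print(p,np.round(onz(g,p,18,True),1))
E
```

```text
(222, 241) [ 529.  -264.8   18. ]
(415, 241) [ 491.1 -107.1   18. ]
(319, 268) [ 533.1 -180.2   18. ]
```

View pics/w1c.png

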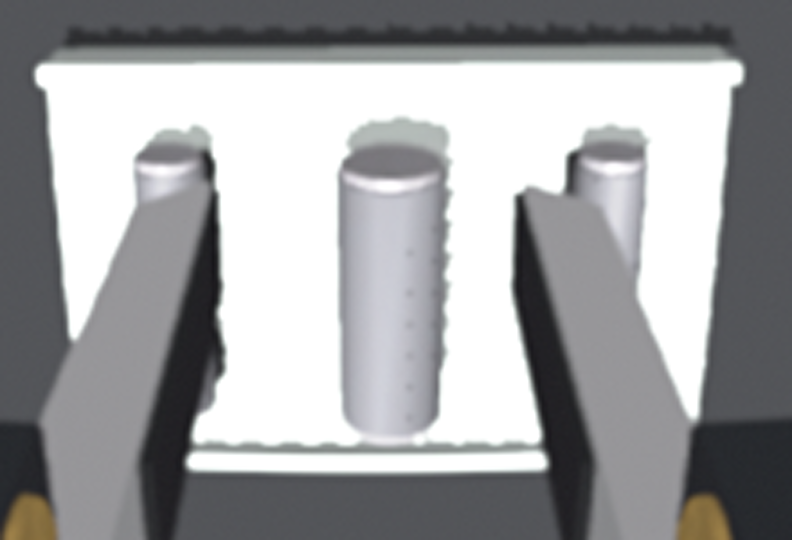

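```bash
python3 - <<'E'
from h import *
s=st(); g=optics.grab_frame("wrist"); gt=optics.grab_frame("top")
print(np.round(s["joint_vel"],3))
for n,gg,f in(("wrist",g,True),("top",gt,False)):
  for t in("cell","cell_flat","cell_nub"):
    print(n,t,[(np.round(x["centre"],1).tolist(),round(x["confidence"],2), np.round(onz(gg,x["centre"],26,f),1).tolist()) for x in finder.place_of(n,t)[:4]])
for p in[(222,243),(415,243)]: print(p,np.round(onz(g,p,18,True),1))
cv2.imwrite("pics/w2c.png",cv2.resize(g["frame"][225:375,210:430,::-1],None,fx=3.6,fy=3.6,interpolation=cv2.INTER_CUBIC))
E
```

```text
t 3.9 tcp [ 504.7 -192.3  329.9] F [-0.1 -0.7  0.2] T [0.08 0.01 0.05] op 0.448
[-0.003 -0.002  0.003 -0.002  0.002 -0.002  0.003]
wrist cell [([481.5, 351.8], 0.74, [581.6, -2.3, 26.0]), ([309.1, 308.9], 0.68, [568.8, -180.3, 26.0]), ([352.3, 128.8], 0.64, [415.8, -183.2, 26.0]), ([316.5, 420.6], 0.62, [697.0, -142.1, 26.0])]
wrist cell_flat [([335.1, 401.2], 0.92, [665.7, -130.8, 26.0]), ([370.5, 90.0], 0.91, [383.1, -177.0, 26.0]), ([308.0, 268.5], 0.7, [532.7, -189.7, 26.0]), ([629.3, 335.5], 0.67, [537.5, 220.6, 26.0])]
wrist cell_nub [([501.3, 364.4], 0.95, [593.5, 29.7, 26.0]), ([336.3, 169.3], 0.86, [449.0, -187.4, 26.0]), ([307.2, 340.0], 0.82, [600.0, -174.6, 26.0]), ([299.7, 436.9], 0.66, [726.4, -153.3, 26.0])]
top cell [([416.8, 341.6], 0.86, [416.2, -178.4, 26.0]), ([395.0, 172.1], 0.77, [713.6, -137.5, 26.0]), ([419.4, 257.9], 0.68, [561.2, -181.9, 26.0]), ([310.2, 241.7], 0.56, [585.3, 10.6, 26.0])]
top cell_flat [([413.4, 365.1], 0.94, [376.2, -172.9, 26.0]), ([424.4, 272.2], 0.8, [536.3, -190.8, 26.0]), ([388.8, 192.0], 0.77, [677.3, -126.9, 26.0]), ([333.1, 246.2], 0.62, [578.2, -30.1, 26.0])]
top cell_nub [([402.8, 156.5], 0.96, [742.4, -151.1, 26.0]), ([413.0, 234.6], 0.81, [602.0, -170.4, 26.0]), ([424.6, 324.1], 0.81, [446.5, -191.6, 26.0]), ([293.4, 234.3], 0.8, [597.8, 40.7, 26.0])]
(222, 243) [ 530.9 -264.5   18. ]
(415, 243) [ 492.9 -106.5   18. ]
```

View pics/w2c.png

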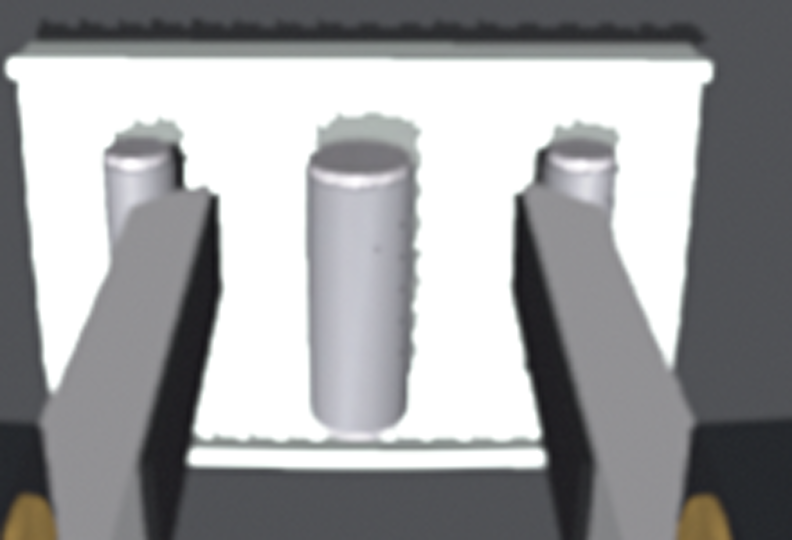

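```bash
python3 - <<'E'
from h import *
go([552.9,-184.3,213.7],103.5); s=manip.sense();print(np.round(s["eef_rot"],4))
E
```

```text
rows linear [-4.9, -0.13, 11.61] turn -0.003
[[-0.9731 -0.2305  0.0019]
 [-0.2305  0.9731 -0.0029]
 [-0.0011 -0.0033 -1.    ]]
```

```bash
python3 -m handwheel '[{"linear":[-4.9,-0.1,3],"turn":0,"fingers":0.45},{"linear":[-4.9,-0.1,6],"turn":0,"fingers":0.45},{"linear":[-4.9,-0.1,9],"turn":0,"fingers":0.45},{"linear":[-4.9,-0.1,10.6],"turn":0,"fingers":0.45},{"linear":[-4.9,-0.1,10.6],"turn":0,"fingers":0.45},{"linear":[-4.9,-0.1,10.6],"turn":0,"fingers":0.45}]'
python3 - <<'E'
from h import *
st(); go([552.9,-184.3,213.7],103.5); g=save("wrist","w3.png")
E
```

```text
t: 4.9
tcp_pos: [552.9, -184.1, 224.0]
eef_rot: [[-0.973, -0.231, 0.002], [-0.231, 0.973, -0.003], [-0.001, -0.003, -1.0]]
force: [0.3, -0.5, 0.3]
opening: 0.447
t 4.9 tcp [ 552.9 -184.1  224. ] F [ 0.3 -0.5  0.3] T [ 0.11 -0.03 -0.04] op 0.447
rows linear [0.01, -0.02, 1.03] turn -0.003
```

View pics/w3.png

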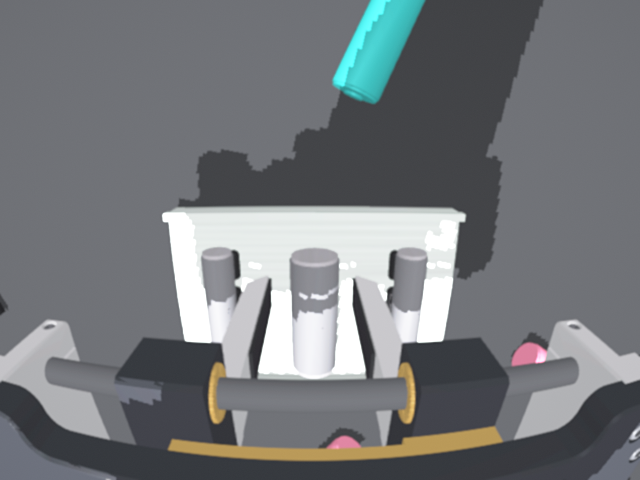

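The jaws straddle the thick cell, which sits centred at about (315,310), with the slim cells clear outside the fingers at (220,290) and (408,290). Next I lower and grip.

```bash
python3 -m handwheel '[{"linear":[0,0,0.5],"turn":0,"fingers":0.45},{"linear":[0,0,1.0],"turn":0,"fingers":0.45},{"linear":[0,0,1.0],"turn":0,"fingers":0.45},{"linear":[0,0,1.0],"turn":0,"fingers":0.2},{"linear":[0,0,1.0],"turn":0,"fingers":0.2},{"linear":[0,0,1.0],"turn":0,"fingers":0.2},{"linear":[0,0,1.0],"turn":0,"fingers":0.2},{"linear":[0,0,1.0],"turn":0,"fingers":0.2}]'
python3 - <<'E'
from h import *
st()
E
```

```text
t: 5.75
tcp_pos: [553.1, -183.1, 214.8]
eef_rot: [[-0.973, -0.231, 0.002], [-0.231, 0.973, -0.002], [-0.002, -0.002, -1.0]]
force: [-2.3, 5.5, 5.5]
opening: 0.268
t 5.75 tcp [ 553.1 -183.1  214.8] F [-2.3  5.5  5.5] T [ 1.29  0.39 -0.02] op 0.268
```

```bash
python3 -m handwheel '[{"linear":[0,0,-1.5],"turn":0,"fingers":0.2},{"linear":[0,0,-3.5],"turn":0,"fingers":0.2},{"linear":[0,0,-3.5],"turn":0,"fingers":0.2},{"linear":[0,0,-3.5],"turn":0,"fingers":0.2}]'
python3 - <<'E'
from h import *
s=st(); g=save("wrist","w4.png"); u=np.array([.972,.235,0])
go(np.array([566.5,-181,227])-75*u,103.5)
print(np.round(s["eef_rot"],4))
E
```

```text
t: 6.15
tcp_pos: [553.2, -183.8, 250.5]
eef_rot: [[-0.973, -0.23, 0.004], [-0.23, 0.973, -0.003], [-0.003, -0.004, -1.0]]
force: [0.3, -0.3, -1.5]
opening: 0.272
t 6.15 tcp [ 553.2 -183.8  250.5] F [ 0.3 -0.3 -1.5] T [ 0.04  0.01 -0.01] op 0.272
rows linear [6.12, -0.09, 2.27] turn -0.003
[[-0.9731 -0.2305  0.0042]
 [-0.2305  0.9731 -0.0031]
 [-0.0034 -0.004  -1.    ]]
```

View pics/w4.png

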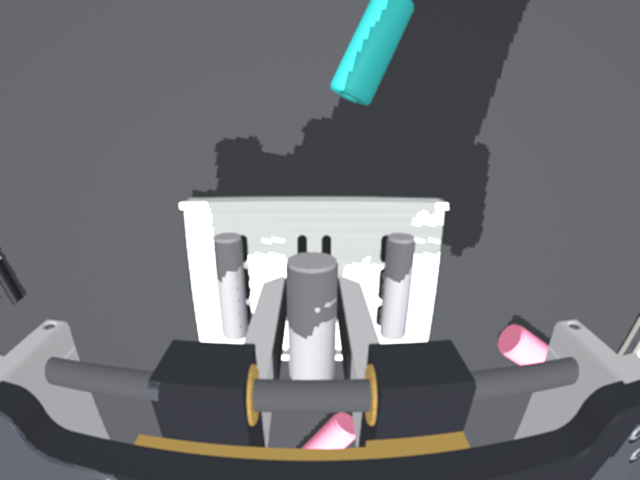

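```bash
python3 -m handwheel '[{"linear":[3,-0.1,0],"turn":0,"fingers":0.2},{"linear":[6.1,-0.1,0],"turn":0,"fingers":0.2},{"linear":[6.1,-0.1,1.2],"turn":0,"fingers":0.2},{"linear":[6.1,-0.1,2.3],"turn":0,"fingers":0.2},{"linear":[6.1,-0.1,2.3],"turn":0,"fingers":0.2}]'
python3 - <<'E'
from h import *
s=st(); g=save("wrist","w5.png"); u=np.array([.972,.235,0])
go(np.array([566.5,-181,211])-75*u,103.5)
E
```

```text
t: 6.7
tcp_pos: [494.0, -198.3, 224.8]
eef_rot: [[-0.973, -0.231, 0.001], [-0.231, 0.973, -0.001], [-0.0, -0.002, -1.0]]
force: [-0.2, 0.3, -0.9]
opening: 0.269
t 6.7 tcp [ 494.  -198.3  224.8] F [-0.2  0.3 -0.9] T [ 0.09 -0.02  0.05] op 0.269
rows linear [0.09, -0.02, 1.45] turn -0.002
```

View pics/w5.png

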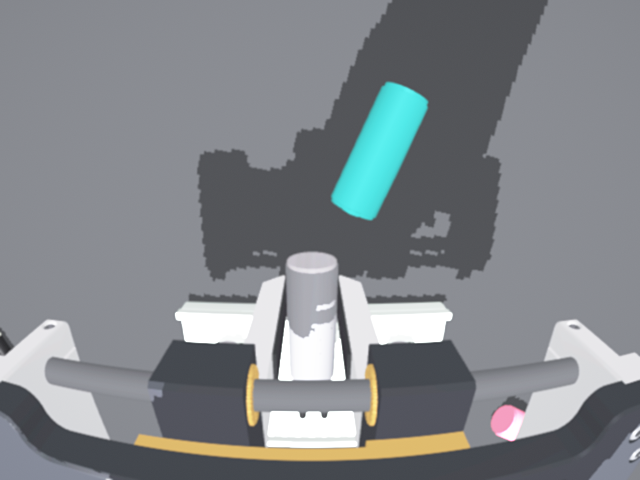

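```bash
python3 -m handwheel '[{"linear":[0.1,0,0.4],"turn":0,"fingers":0.2},{"linear":[0.1,0,0.7],"turn":0,"fingers":0.2},{"linear":[0.1,0,0.9],"turn":0,"fingers":0.2},{"linear":[0.1,0,0.9],"turn":0,"fingers":0.2}]'
python3 - <<'E'
from h import *
s=st(); u=np.array([.972,.235,0])
go(np.array([566.5,-181,211])-75*u,103.5)
E
```

```text
t: 7.15
tcp_pos: [493.6, -198.3, 217.1]
eef_rot: [[-0.973, -0.232, 0.002], [-0.232, 0.973, -0.002], [-0.001, -0.002, -1.0]]
force: [-2.8, 0.7, 6.9]
opening: 0.27
t 7.15 tcp [ 493.6 -198.3  217.1] F [-2.8  0.7  6.9] T [0.2  0.36 0.05] op 0.27
rows linear [0.01, -0.03, 0.61] turn -0.002
```

```bash
python3 -m handwheel '[{"linear":[0,0,0.3],"turn":0,"fingers":0.2},{"linear":[0,0,0.6],"turn":0,"fingers":0.2},{"linear":[0,0,0.8],"turn":0,"fingers":0.2},{"linear":[0,0,0.8],"turn":0,"fingers":0.2}]'
python3 - <<'E'
from h import *
s=st(); g=save("wrist","w6.png"); save("scene","s6.png",(120,130,320,280),4)
u=np.array([.972,.235,0])
go(np.array([566.5,-181,211])-75*u,103.5)
E
```

```text
t: 7.55
tcp_pos: [493.3, -198.3, 209.8]
eef_rot: [[-0.973, -0.232, 0.001], [-0.232, 0.973, -0.002], [-0.0, -0.002, -1.0]]
force: [-3.4, -0.7, 8.4]
opening: 0.27
t 7.55 tcp [ 493.3 -198.3  209.8] F [-3.4 -0.7  8.4] T [0.11 0.64 0.07] op 0.27
rows linear [-0.02, -0.04, -0.12] turn -0.001
```

View pics/w6.png

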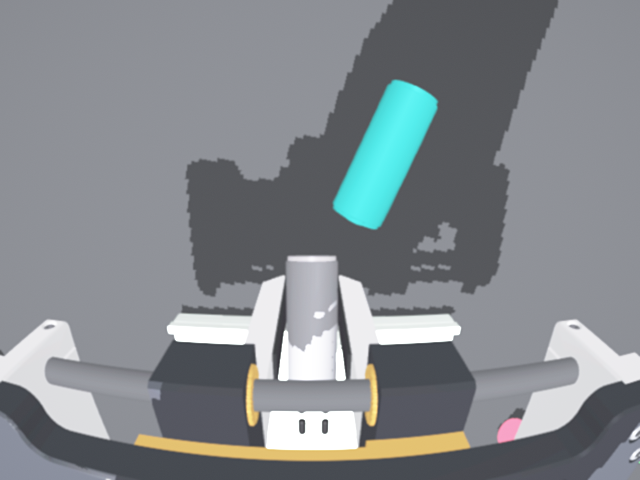

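View pics/s6.png

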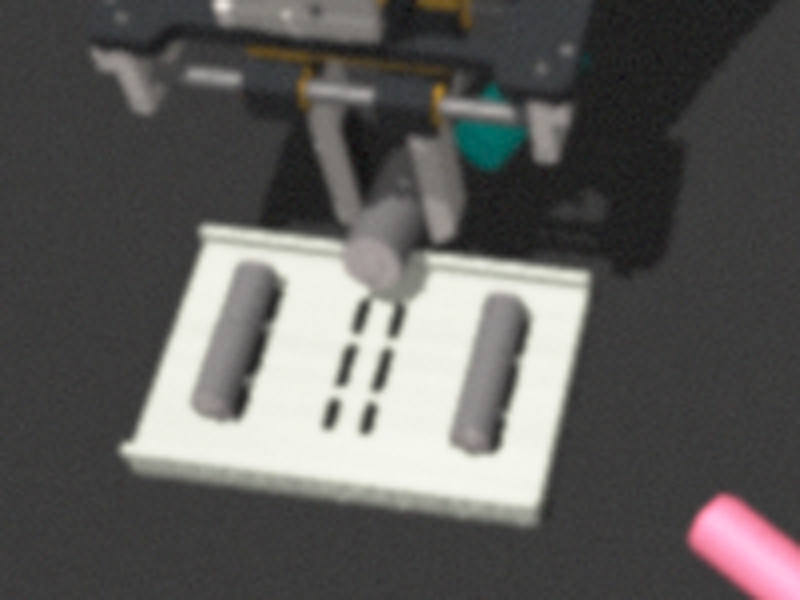

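```bash
python3 - <<'E'
from h import *
g=optics.grab_frame("wrist"); u=np.array([.972,.235,0])
c,w=ray(g,(312,258),True); print(c,w, "angle from vertical toward -u going up:",np.degrees(np.arctan2((w@u),-w[2])))
cv2.imwrite("pics/w6c.png",cv2.resize(g["frame"][230:420,250:380,::-1],None,fx=3.1,fy=3.1,interpolation=cv2.INTER_CUBIC))
for t in("cell","cell_flat","cell_nub"):
    print(t,[(np.round(x["centre"],1).tolist(),round(x["confidence"],2)) for x in finder.place_of("wrist",t)[:4]])
E
```

```text
[ 412.68687751 -218.3351916   189.72446074] [ 0.32761364  0.07785665 -0.94159845] angle from vertical toward -u going up: 19.678191672404648
cell [([384.3, 155.5], 0.83), ([313.9, 326.7], 0.76)]
cell_flat [([313.8, 256.0], 0.86), ([414.9, 88.3], 0.75), ([510.3, 436.5], 0.55)]
cell_nub [([355.5, 222.2], 0.93), ([309.6, 389.9], 0.68)]
```

View pics/w6c.png

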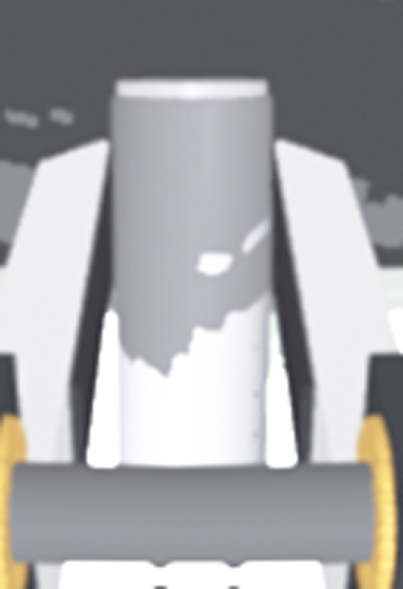

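```bash
python3 - <<'E'
from h import *
s=st(); g=optics.grab_frame("wrist"); R=np.array(s["eef_rot"]); u=-R[:,0]; z=-R[:,2]
G=np.array(s["tcp_pos"])+R[:,2]*188.8
for L in(17,19,21,23,25):
  r=[]
  for th in(0,20,24,26,28,30,32):
    t=np.radians(th); a=np.cos(t)*u+np.sin(t)*z; n=-np.sin(t)*u+np.cos(t)*z
    f=G-L*a; r.append((th,round(proj(g,f+13*n,True)[1],1),round(proj(g,f-13*n,True)[1],1)))
  print(L,r)
E
```

```text
t 7.85 tcp [ 493.3 -198.3  209.8] F [-3.2  0.4  8.3] T [0.13 0.67 0.01] op 0.269
17 [(0, np.float64(279.5), np.float64(260.0)), (20, np.float64(267.3), np.float64(266.4)), (24, np.float64(265.4), np.float64(268.1)), (26, np.float64(264.5), np.float64(269.0)), (28, np.float64(263.7), np.float64(269.9)), (30, np.float64(263.0), np.float64(270.9)), (32, np.float64(262.3), np.float64(271.9))]
19 [(0, np.float64(275.5), np.float64(256.4)), (20, np.float64(263.0), np.float64(262.7)), (24, np.float64(261.2), np.float64(264.4)), (26, np.float64(260.3), np.float64(265.3)), (28, np.float64(259.6), np.float64(266.3)), (30, np.float64(258.8), np.float64(267.3)), (32, np.float64(258.2), np.float64(268.3))]
21 [(0, np.float64(271.4), np.float64(252.7)), (20, np.float64(258.7), np.float64(258.9)), (24, np.float64(256.9), np.float64(260.7)), (26, np.float64(256.1), np.float64(261.7)), (28, np.float64(255.4), np.float64(262.6)), (30, np.float64(254.7), np.float64(263.7)), (32, np.float64(254.1), np.float64(264.7))]
23 [(0, np.float64(267.2), np.float64(249.1)), (20, np.float64(254.5), np.float64(255.2)), (24, np.float64(252.7), np.float64(257.0)), (26, np.float64(252.0), np.float64(258.0)), (28, np.float64(251.3), np.float64(259.0)), (30, np.float64(250.6), np.float64(260.1)), (32, np.float64(250.1), np.float64(261.2))]
25 [(0, np.float64(263.1), np.float64(245.4)), (20, np.float64(250.2), np.float64(251.5)), (24, np.float64(248.5), np.float64(253.4)), (26, np.float64(247.8), np.float64(254.4)), (28, np.float64(247.1), np.float64(255.4)), (30, np.float64(246.6), np.float64(256.5)), (32, np.float64(246.0), np.float64(257.6))]
```

```bash
python3 -m handwheel '[{"linear":[0,0,-3],"turn":0,"fingers":0.2},{"linear":[0,0,-7],"turn":0,"fingers":0.2},{"linear":[0,0,-11],"turn":0,"fingers":0.2},{"linear":[0,0,-11],"turn":0,"fingers":0.2}]'
python3 - <<'E'
from h import *
s=st(); go([481,196.5,320],83.5)
E
```

```text
t: 8.3
tcp_pos: [495.2, -198.5, 324.5]
eef_rot: [[-0.973, -0.232, 0.011], [-0.232, 0.973, -0.006], [-0.009, -0.008, -1.0]]
force: [1.4, -0.2, -0.9]
opening: 0.269
t 8.3 tcp [ 495.2 -198.5  324.5] F [ 1.4 -0.2 -0.9] T [ 0.02 -0.01  0.02] op 0.269
rows linear [-7.78, 38.75, 0.22] turn 0.348
```

```bash
python3 -m handwheel '[{"linear":[-1.4,6,0.2],"turn":0.05,"fingers":0.2},{"linear":[-2.2,11,0.2],"turn":0.1,"fingers":0.2},{"linear":[-3.2,16,0.2],"turn":0.2,"fingers":0.2},{"linear":[-4.2,21,0.2],"turn":0.3,"fingers":0.2},{"linear":[-5.2,26,0.2],"turn":0.348,"fingers":0.2},{"linear":[-6.2,31,0.2],"turn":0.348,"fingers":0.2},{"linear":[-7.2,36,0.2],"turn":0.348,"fingers":0.2},{"linear":[-7.8,38.8,0.2],"turn":0.348,"fingers":0.2},{"linear":[-7.8,38.8,0.2],"turn":0.348,"fingers":0.2},{"linear":[-7.8,38.8,0.2],"turn":0.348,"fingers":0.2},{"linear":[-7.8,38.8,0.2],"turn":0.348,"fingers":0.2}]'
python3 - <<'E'
from h import *
np.set_printoptions(suppress=True,precision=3)
s=st(); g=save("wrist","w7.png"); go([481,196.5,320],83.5)
for t in("bay_middle","hood_edge","clip_line","wall_face","charger","spring"):
    print(t,[(np.round(x["centre"],1).tolist(),round(x["confidence"],2), np.round(onz(g,x["centre"],40 if t!="charger" else 0,True),1).tolist()) for x in finder.place_of("wrist",t)[:3]])
E
```

```text
t: 9.4
tcp_pos: [481.0, 195.8, 319.6]
eef_rot: [[-0.993, 0.115, 0.01], [0.115, 0.993, -0.007], [-0.01, -0.006, -1.0]]
force: [0.3, -0.8, -1.3]
opening: 0.27
t 9.4 tcp [481.  195.8 319.6] F [ 0.3 -0.8 -1.3] T [-0.01  0.03 -0.05] op 0.27
rows linear [0.03, 0.11, -0.02] turn -0.003
bay_middle []
hood_edge []
clip_line []
wall_face []
charger []Traceback (most recent call last):
  File "<stdin>", line 5, in <module>
ValueError: it knows: bay_middle, cell, cell_flat, cell_nub, charger, clip_line, hood_edge, slim, tray, wall_face
```

View pics/w7.png

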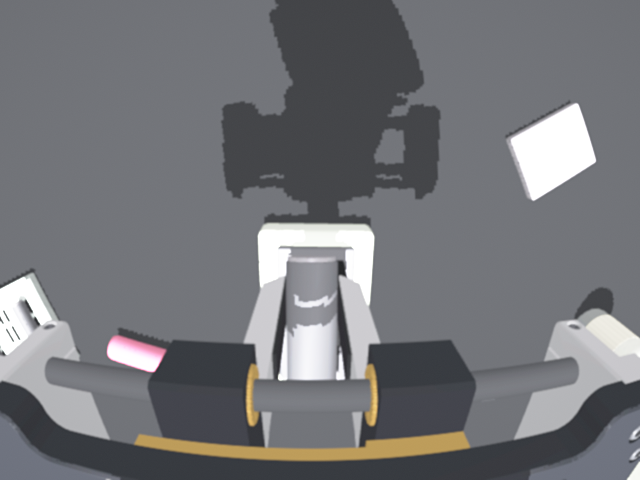

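```bash
python3 -m handwheel '[{"linear":[-4,0,0],"turn":0,"fingers":0.2},{"linear":[-9,0,0],"turn":0,"fingers":0.2},{"linear":[-13,0,0],"turn":0,"fingers":0.2},{"linear":[-13,0,0],"turn":0,"fingers":0.2},{"linear":[-13,0,0],"turn":0,"fingers":0.2},{"linear":[-13,0,0],"turn":0,"fingers":0.2}]'
python3 - <<'E'
from h import *
np.set_printoptions(suppress=True,precision=3)
s=st(); g=save("wrist","w8.png")
for t in("bay_middle","hood_edge","clip_line","wall_face","charger"):
    print(t,[(np.round(x["centre"],1).tolist(),round(x["confidence"],2), np.round(onz(g,x["centre"],40 if t!="charger" else 0,True),1).tolist()) for x in finder.place_of("wrist",t)[:3]])
E
```

```text
t: 10.3
tcp_pos: [609.3, 181.2, 321.3]
eef_rot: [[-0.993, 0.115, 0.009], [0.115, 0.993, -0.006], [-0.009, -0.005, -1.0]]
force: [-0.9, 0.7, -1.1]
opening: 0.268
t 10.3 tcp [609.3 181.2 321.3] F [-0.9  0.7 -1.1] T [ 0.03  0.06 -0.02] op 0.268
bay_middle [([315.9, 173.1], 0.79, [559.5, 188.2, 40.0])]
hood_edge [([315.3, 132.6], 0.77, [531.1, 191.0, 40.0])]
clip_line [([314.3, 204.0], 0.83, [581.5, 184.5, 40.0])]
wall_face [([313.0, 219.3], 0.63, [592.6, 182.3, 40.0])]
charger [([317.9, 165.8], 0.85, [558.7, 190.2, 0.0]), ([315.6, 203.7], 0.58, [589.7, 184.8, 0.0])]
```

View pics/w8.png

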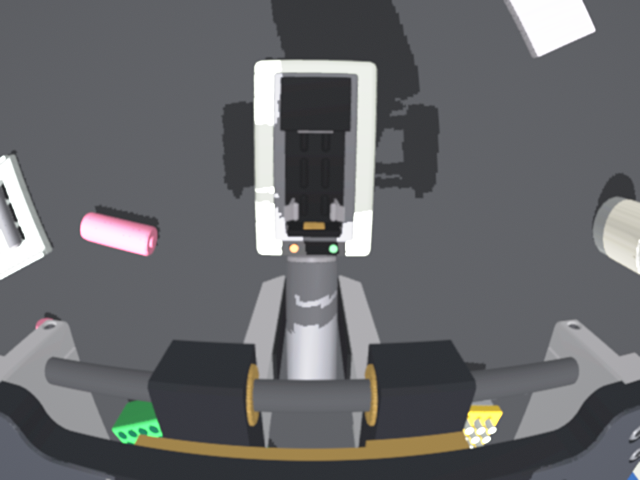

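```bash
python3 - <<'E'
from h import *
s=st(); go([558.3,187.8,280],82.8)
E
```

```text
t 10.6 tcp [609.9 181.4 321.9] F [-0.3 -0.4  0.3] T [ 0.05  0.03 -0.01] op 0.271
rows linear [5.25, 0.06, 4.14] turn 0.011
```

```bash
python3 -m handwheel '[{"linear":[3,0.1,0],"turn":0.01,"fingers":0.2},{"linear":[5.3,0.1,1],"turn":0.01,"fingers":0.2},{"linear":[5.3,0.1,3],"turn":0.01,"fingers":0.2},{"linear":[5.3,0.1,4.1],"turn":0.01,"fingers":0.2},{"linear":[5.3,0.1,4.1],"turn":0.01,"fingers":0.2},{"linear":[5.3,0.1,4.1],"turn":0.01,"fingers":0.2}]'
python3 - <<'E'
from h import *
s=st(); go([558.3,187.8,270],82.8); save("scene","s9.png",(360,200,520,320),5); save("wrist","w9.png")
E
```

```text
t: 11.2
tcp_pos: [558.4, 188.1, 280.5]
eef_rot: [[-0.992, 0.125, 0.011], [0.125, 0.992, -0.006], [-0.012, -0.004, -1.0]]
force: [-0.2, 1.0, -0.6]
opening: 0.269
t 11.2 tcp [558.4 188.1 280.5] F [-0.2  1.  -0.6] T [ 0.03 -0.   -0.03] op 0.269
rows linear [0.02, -0.03, 1.05] turn 0.0
```

View pics/s9.png

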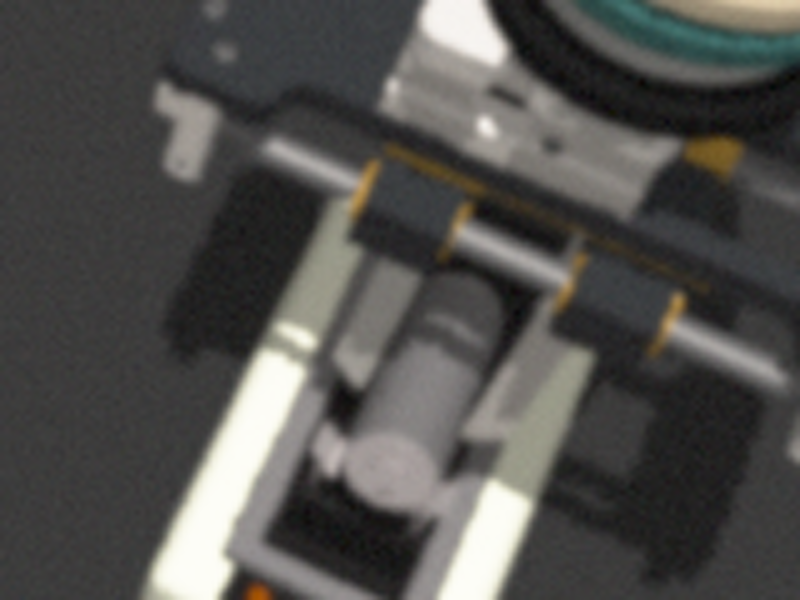

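View pics/w9.png

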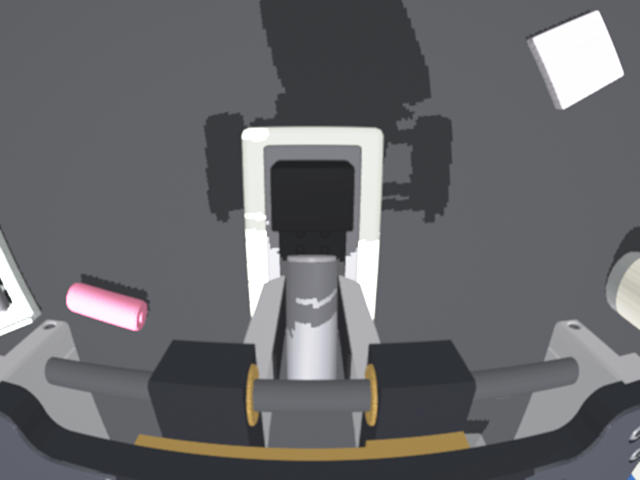

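```bash
python3 -m handwheel '[{"linear":[0,0,0.5],"turn":0,"fingers":0.2},{"linear":[0,0,1.0],"turn":0,"fingers":0.2},{"linear":[0,0,1.2],"turn":0,"fingers":0.2},{"linear":[0,0,1.4],"turn":0,"fingers":0.2}]'; python3 -m handwheel '[{"linear":[0,0,0.2],"turn":0,"fingers":0.2},{"linear":[0,0,0.4],"turn":0,"fingers":0.2}]'; python3 -m handwheel '[{"linear":[0,0,0.2],"turn":0,"fingers":0.2},{"linear":[0,0,0.4],"turn":0,"fingers":0.2}]'
```

```text
t: 11.7
tcp_pos: [558.6, 188.1, 266.7]
eef_rot: [[-0.992, 0.125, 0.012], [0.125, 0.992, -0.005], [-0.012, -0.004, -1.0]]
force: [0.8, -0.2, -1.7]
opening: 0.271
t: 11.9
tcp_pos: [558.7, 188.0, 262.5]
eef_rot: [[-0.992, 0.125, 0.012], [0.125, 0.992, -0.005], [-0.012, -0.004, -1.0]]
force: [0.2, 0.0, -0.7]
opening: 0.27
t: 12.1
tcp_pos: [558.7, 188.0, 258.3]
eef_rot: [[-0.992, 0.125, 0.012], [0.125, 0.992, -0.005], [-0.012, -0.004, -1.0]]
force: [0.1, -1.3, -0.3]
opening: 0.27
```

```bash
python3 -m handwheel '[{"linear":[0,0,0.2],"turn":0,"fingers":0.2},{"linear":[0,0,0.2],"turn":0,"fingers":0.2}]'; python3 -m handwheel '[{"linear":[0,0,0.15],"turn":0,"fingers":0.2},{"linear":[0,0,0.15],"turn":0,"fingers":0.2}]'; python3 -m handwheel '[{"linear":[0,0,0.15],"turn":0,"fingers":0.2},{"linear":[0,0,0.15],"turn":0,"fingers":0.2}]'; python3 - <<'E'
from h import *
s=st(); save("scene","s10.png",(360,200,520,320),5); save("wrist","w10.png",(220,100,420,400),2)
E
```

```text
t: 12.3
tcp_pos: [558.6, 188.0, 256.0]
eef_rot: [[-0.992, 0.125, 0.011], [0.125, 0.992, -0.006], [-0.012, -0.004, -1.0]]
force: [0.0, 0.0, -1.1]
opening: 0.266
t: 12.5
tcp_pos: [558.6, 187.9, 254.3]
eef_rot: [[-0.992, 0.125, 0.011], [0.125, 0.992, -0.006], [-0.011, -0.004, -1.0]]
force: [0.4, -0.5, -1.3]
opening: 0.272
t: 12.7
tcp_pos: [558.7, 188.0, 253.0]
eef_rot: [[-0.992, 0.125, 0.011], [0.125, 0.992, -0.006], [-0.012, -0.004, -1.0]]
force: [-0.7, -0.7, 1.2]
opening: 0.269
t 12.7 tcp [558.7 188.  253. ] F [-0.7 -0.7  1.2] T [0.05 0.01 0.04] op 0.269
```

View pics/s10.png

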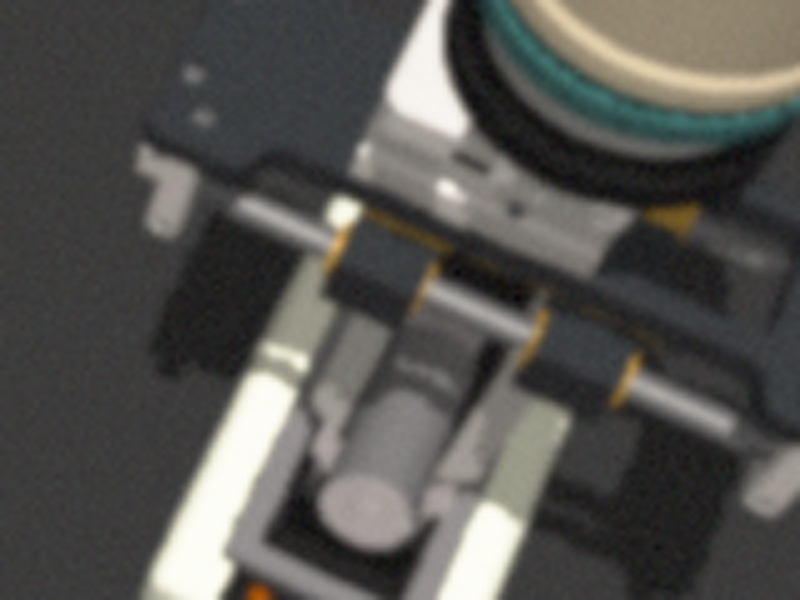

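View pics/w10.png

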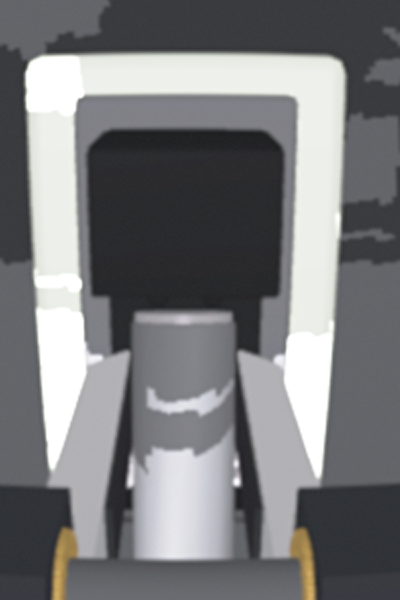

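```bash
python3 -m handwheel '[{"linear":[0,0,0.15],"turn":0,"fingers":0.2},{"linear":[0,0,0.15],"turn":0,"fingers":0.2}]'; python3 -m handwheel '[{"linear":[0,0,0.15],"turn":0,"fingers":0.2},{"linear":[0,0,0.15],"turn":0,"fingers":0.2}]'
```

```text
t: 13.0
tcp_pos: [558.7, 188.0, 251.9]
eef_rot: [[-0.992, 0.125, 0.012], [0.125, 0.992, -0.005], [-0.012, -0.004, -1.0]]
force: [-2.3, -1.3, 5.3]
opening: 0.271
t: 13.2
tcp_pos: [558.7, 188.1, 250.9]
eef_rot: [[-0.992, 0.125, 0.012], [0.125, 0.992, -0.005], [-0.012, -0.004, -1.0]]
force: [-1.9, -0.5, 5.3]
opening: 0.266
```

```bash
python3 - <<'E'
from h import *
for i in range(4):
    optics.grab_frame("wrist"); s=manip.sense(); F=np.array(s["force"]);T=np.array(s["torque"]); print(np.round(F,1),np.round(T,2), "x for z=-0.2:", (-.2*F[0]-T[1])/F[2]*1000)
E
```

```text
[-1.4 -0.1  5.1] [-0.07  0.24 -0.08] x for z=-0.2: 10.342951914155528
[-2.1 -0.4  4.9] [-0.06  0.2  -0.03] x for z=-0.2: 45.714103117397535
[-1.7 -1.3  5.4] [-0.08  0.24 -0.05] x for z=-0.2: 18.1694038094521
[-1.7 -0.6  6.1] [-0.09  0.28 -0.08] x for z=-0.2: 8.121175185616913
```

```bash
python3 -m handwheel '[{"linear":[0.2,0,0],"turn":0,"fingers":0.2},{"linear":[0.5,0,0.05],"turn":0,"fingers":0.2},{"linear":[0.5,0,0.1],"turn":0,"fingers":0.2}]'; python3 -m handwheel '[{"linear":[0,0,0.15],"turn":0,"fingers":0.2},{"linear":[0,0,0.15],"turn":0,"fingers":0.2}]';  python3 - <<'E'
from h import *
s=st(); save("wrist","w11.png",(220,100,420,400),2)
E
```

```text
t: 13.7
tcp_pos: [553.2, 188.8, 249.7]
eef_rot: [[-0.992, 0.125, 0.011], [0.125, 0.992, -0.005], [-0.012, -0.004, -1.0]]
force: [-1.3, 0.0, 4.0]
opening: 0.27
t: 13.9
tcp_pos: [553.2, 188.9, 248.3]
eef_rot: [[-0.992, 0.125, 0.011], [0.124, 0.992, -0.005], [-0.012, -0.004, -1.0]]
force: [-0.8, -0.4, 4.4]
opening: 0.269
t 13.9 tcp [553.2 188.9 248.3] F [-0.8 -0.4  4.4] T [-0.11 -0.07 -0.01] op 0.269
```

View pics/w11.png

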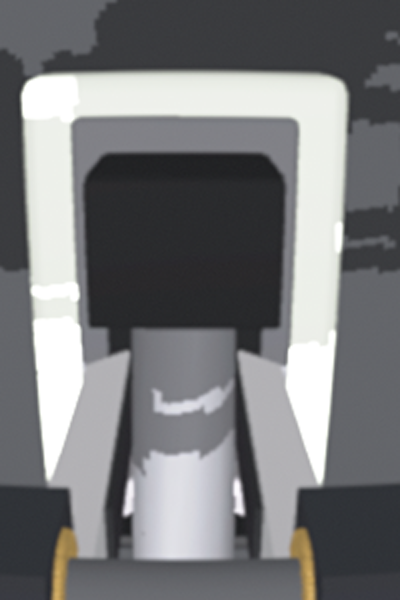

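```bash
cat >> h.py <<'E'
def nubplane(cam="scene",t="cell_nub",O=(559.3,187.7),yaw=-7.2):
    g=optics.grab_frame(cam); u=np.array([np.cos(np.radians(yaw)),np.sin(np.radians(yaw)),0]); n=np.array([-u[1],u[0],0]); O=np.array([*O,0.])
    for x in finder.place_of(cam,t)[:3]:
        c,w=ray(g,x["centre"],cam=="wrist"); p=c+w*((O-c)@n)/(w@n); print(cam,t,np.round(x["centre"],1),round(x["confidence"],2),"dock x",round((p-O)@u,1),"z",round(p[2],1))
E
python3 - <<'E'
from h import *
nubplane(); save("scene","s11.png",(360,200,520,320),5)
E
```

```text
scene cell_nub [239.9 170. ] 0.85 dock x 371.0 z 726.9
scene cell_nub [435.6 302.7] 0.82 dock x 83.9 z 161.3
scene cell_nub [333.  293.4] 0.69 dock x 415.9 z 864.3
```

View pics/s11.png

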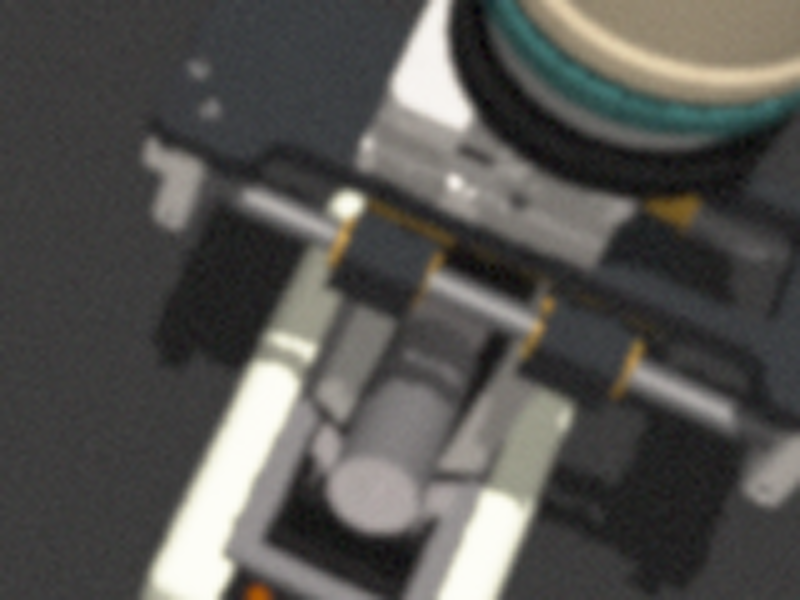

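```bash
python3 - <<'E'
from h import *
g=optics.grab_frame("scene"); yaw=np.radians(-7.2); u=np.array([np.cos(yaw),np.sin(yaw),0]); O=np.array([559.3,187.7,0]); s=st()
G=np.array(s["tcp_pos"])-[0,0,188.8]
for th in range(14,36,2):
    t=np.radians(th); p=G+49*(np.cos(t)*u+np.sin(t)*np.array([0,0,1])); f=G+48*(np.cos(t)*u)+48*np.array([0,0,np.sin(t)])
    nb=np.array([-np.sin(t)*u[0],-np.sin(t)*u[1],np.cos(t)])*13
    b=(proj(g,p)-[360,200])*5; lo=(proj(g,f-nb)-[360,200])*5; hi=(proj(g,f+nb)-[360,200])*5
    print(th,np.round(b),"bot",np.round(lo),"top",np.round(hi))
E
```

```text
t 14.15 tcp [553.3 188.8 248.3] F [-0.  -1.1  4.3] T [-0.08  0.07 -0.01] op 0.273
14 [358. 512.] bot [344. 537.] top [374. 482.]
16 [360. 509.] bot [346. 534.] top [377. 477.]
18 [362. 505.] bot [347. 532.] top [379. 472.]
20 [364. 501.] bot [349. 529.] top [382. 467.]
22 [366. 496.] bot [350. 526.] top [384. 462.]
24 [369. 492.] bot [352. 523.] top [387. 456.]
26 [371. 488.] bot [354. 520.] top [390. 451.]
28 [373. 483.] bot [356. 516.] top [393. 445.]
30 [376. 478.] bot [358. 513.] top [395. 440.]
32 [378. 473.] bot [360. 509.] top [398. 434.]
34 [381. 468.] bot [362. 505.] top [401. 428.]
```

```bash
python3 -m handwheel '[{"linear":[0.2,0,0],"turn":0,"fingers":0.2},{"linear":[0.4,0,0],"turn":0,"fingers":0.2},{"linear":[0.6,0,0],"turn":0,"fingers":0.2},{"linear":[0.6,0,0],"turn":0,"fingers":0.2}]'; python3 -m handwheel '[{"linear":[0.2,0,0],"turn":0,"fingers":0.2},{"linear":[0.4,0,0],"turn":0,"fingers":0.2},{"linear":[0.4,0,0],"turn":0,"fingers":0.2}]';  python3 - <<'E'
from h import *
s=st()
E
```

```text
t: 14.55
tcp_pos: [547.7, 189.5, 248.0]
eef_rot: [[-0.992, 0.125, 0.012], [0.125, 0.992, -0.005], [-0.013, -0.004, -1.0]]
force: [5.6, 0.0, -2.2]
opening: 0.268
t: 14.85
tcp_pos: [544.7, 189.8, 248.0]
eef_rot: [[-0.992, 0.125, 0.015], [0.125, 0.992, -0.005], [-0.016, -0.003, -1.0]]
force: [7.2, -1.2, -2.8]
opening: 0.27
t 14.85 tcp [544.7 189.8 248. ] F [ 7.2 -1.2 -2.8] T [-0.11 -1.57  0.05] op 0.27
```

```bash
python3 -m handwheel '[{"linear":[0.2,0,0],"turn":0,"fingers":0.2},{"linear":[0.35,0,0],"turn":0,"fingers":0.2},{"linear":[0.35,0,0],"turn":0,"fingers":0.2}]';  python3 - <<'E'
from h import *
s=st();  save("scene","s12.png",(360,200,520,320),5); save("wrist","w12.png",(220,100,420,400),2); s=st(); u=np.array([.992,-.125]); print((np.array(s["tcp_pos"])[:2]-[559.3,187.7])@u)
E
```

```text
t: 15.15
tcp_pos: [542.7, 189.9, 248.1]
eef_rot: [[-0.992, 0.125, 0.02], [0.125, 0.992, -0.005], [-0.02, -0.002, -1.0]]
force: [7.7, -1.5, -3.1]
opening: 0.268
t 15.15 tcp [542.7 189.9 248.1] F [ 7.7 -1.5 -3.1] T [-0.27 -1.73 -0.03] op 0.268
t 15.25 tcp [542.8 189.9 248.1] F [ 7.6 -1.1 -1.7] T [-0.29 -1.67  0.01] op 0.27
-16.664985844046583
```

View pics/s12.png

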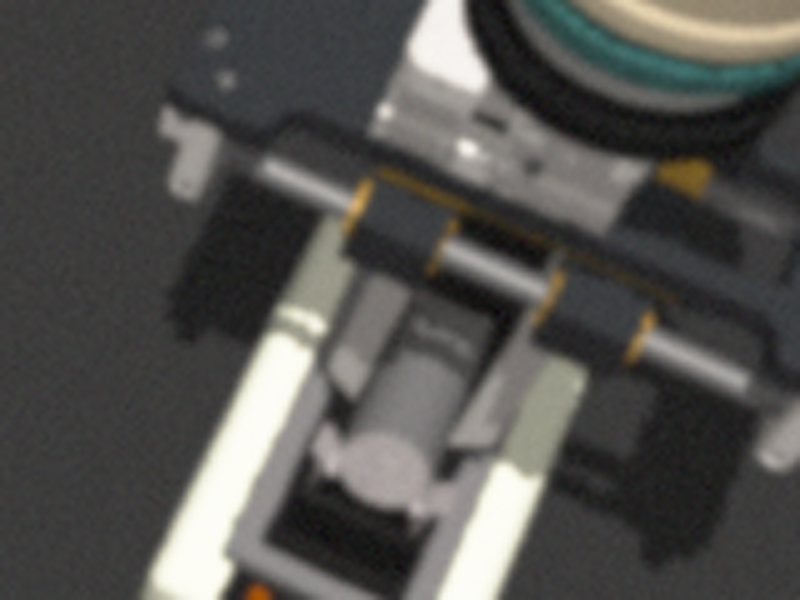

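View pics/w12.png

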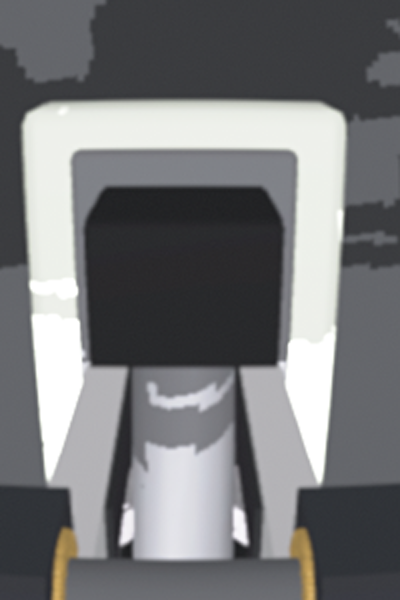

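```bash
python3 -m handwheel '[{"linear":[0.3,0,0],"turn":0,"fingers":0.2},{"linear":[0.6,0,0],"turn":0,"fingers":0.2},{"linear":[0.6,0,0],"turn":0,"fingers":0.2}]';  cat >> h.py <<'E'
def gd(h=188.8,O=(559.3,187.7)):
    s=st(); u=np.array([.992,-.125]); R=np.array(s["eef_rot"]); G=np.array(s["tcp_pos"])+R[:,2]*h; print("tilt",np.round(R[:,2],3),"grip dock x",round((G[:2]-O)@u,1),"y",round((G[:2]-O)@[.125,.992],1),"z",round(G[2],1)); return G
E
python3 - <<'E'
from h import *
gd()
E
```

```text
t: 15.55
tcp_pos: [538.9, 190.2, 248.3]
eef_rot: [[-0.992, 0.126, 0.026], [0.126, 0.992, -0.004], [-0.026, -0.001, -1.0]]
force: [9.5, -1.2, -3.8]
opening: 0.268
t 15.55 tcp [538.9 190.2 248.3] F [ 9.5 -1.2 -3.8] T [-0.38 -2.17 -0.02] op 0.268
tilt [ 0.026 -0.004 -1.   ] grip dock x -15.6 y -0.3 z 59.6
```

```bash
python3 -m handwheel '[{"linear":[0,0,0.1],"turn":0,"fingers":0.2},{"linear":[0,0,0.2],"turn":0,"fingers":0.2},{"linear":[0,0,0.2],"turn":0,"fingers":0.2}]'; python3 -m handwheel '[{"linear":[0.1,0,0.1],"turn":0,"fingers":0.2},{"linear":[0.1,0,0.2],"turn":0,"fingers":0.2},{"linear":[0.1,0,0.2],"turn":0,"fingers":0.2}]';
python3 - <<'E'
from h import *
gd();save("scene","s13.png",(360,200,520,320),5)
E
```

```text
t: 15.85
tcp_pos: [541.0, 189.7, 247.2]
eef_rot: [[-0.991, 0.127, 0.031], [0.127, 0.992, -0.004], [-0.032, 0.001, -0.999]]
force: [7.4, -1.7, 1.4]
opening: 0.269
t: 16.15
tcp_pos: [541.6, 189.5, 246.7]
eef_rot: [[-0.991, 0.128, 0.036], [0.128, 0.992, -0.003], [-0.036, 0.002, -0.999]]
force: [4.3, -1.3, 9.6]
opening: 0.272
t 16.15 tcp [541.6 189.5 246.7] F [ 4.3 -1.3  9.6] T [-0.42 -1.01 -0.04] op 0.272
tilt [ 0.036 -0.003 -0.999] grip dock x -10.9 y -0.1 z 58.0
```

View pics/s13.png

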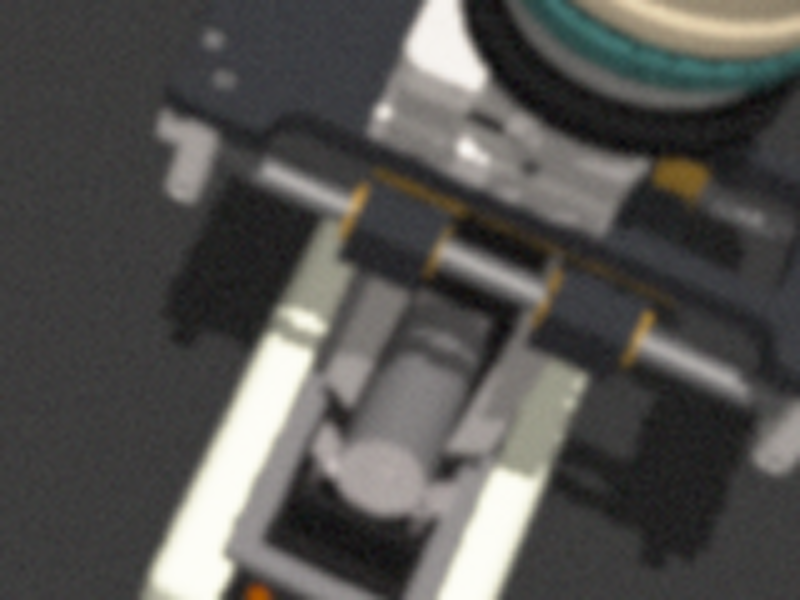

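```bash
python3 -m handwheel '[{"linear":[0.3,0,-0.05],"turn":0,"fingers":0.2},{"linear":[0.6,0,-0.05],"turn":0,"fingers":0.2},{"linear":[0.8,0,-0.05],"turn":0,"fingers":0.2},{"linear":[0.8,0,0],"turn":0,"fingers":0.2},{"linear":[0.8,0,0.1],"turn":0,"fingers":0.2},{"linear":[0.8,0,0.2],"turn":0,"fingers":0.2},{"linear":[0.8,0,0.3],"turn":0,"fingers":0.2},{"linear":[0.8,0,0.3],"turn":0,"fingers":0.2}]'
python3 - <<'E'
from h import *
gd();save("scene","s14.png",(360,200,520,320),5)
E
```

```text
t: 17.0
tcp_pos: [536.6, 189.9, 245.1]
eef_rot: [[-0.991, 0.129, 0.044], [0.13, 0.992, -0.002], [-0.044, 0.004, -0.999]]
force: [7.4, -2.0, 6.6]
opening: 0.268
t 17.0 tcp [536.6 189.9 245.1] F [ 7.4 -2.   6.6] T [-0.49 -1.63  0.06] op 0.268
tilt [ 0.044 -0.002 -0.999] grip dock x -14.5 y -0.0 z 56.5
```

View pics/s14.png

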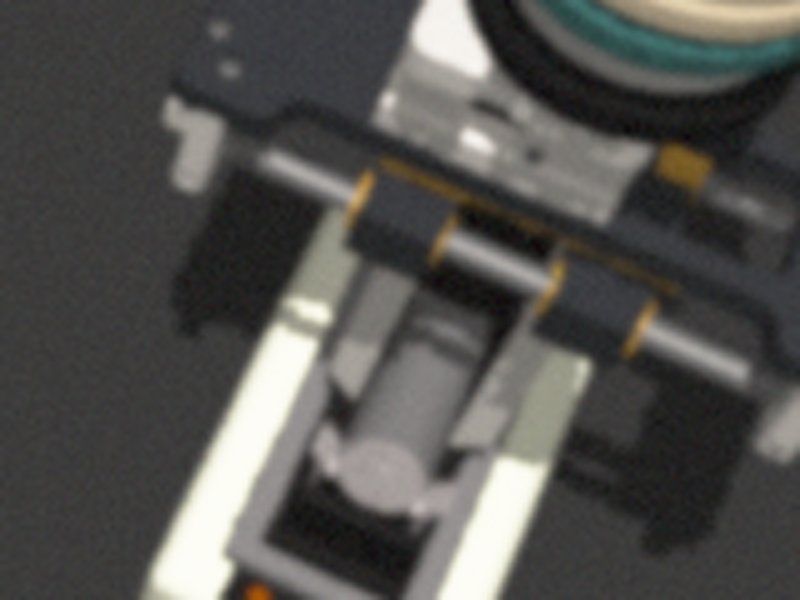

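```bash
python3 -m handwheel '[{"linear":[0.3,0,0],"turn":0,"fingers":0.2},{"linear":[0.55,0,0.1],"turn":0,"fingers":0.2},{"linear":[0.55,0,0.2],"turn":0,"fingers":0.2},{"linear":[0.55,0,0.3],"turn":0,"fingers":0.2},{"linear":[0.55,0,0.4],"turn":0,"fingers":0.2},{"linear":[0.55,0,0.5],"turn":0,"fingers":0.2},{"linear":[0.55,0,0.5],"turn":0,"fingers":0.2}]'
python3 - <<'E'
from h import *
gd();save("scene","s15.png",(360,200,520,320),5); save("wrist","w15.png",(220,100,420,400),2)
E
```

```text
t: 17.75
tcp_pos: [534.1, 190.0, 242.6]
eef_rot: [[-0.99, 0.131, 0.052], [0.131, 0.991, -0.001], [-0.051, 0.006, -0.999]]
force: [5.1, -2.8, 15.2]
opening: 0.269
t 17.75 tcp [534.1 190.  242.6] F [ 5.1 -2.8 15.2] T [-0.72 -1.14  0.01] op 0.269
tilt [ 0.052 -0.001 -0.999] grip dock x -15.6 y 0.1 z 54.0
```

View pics/s15.png

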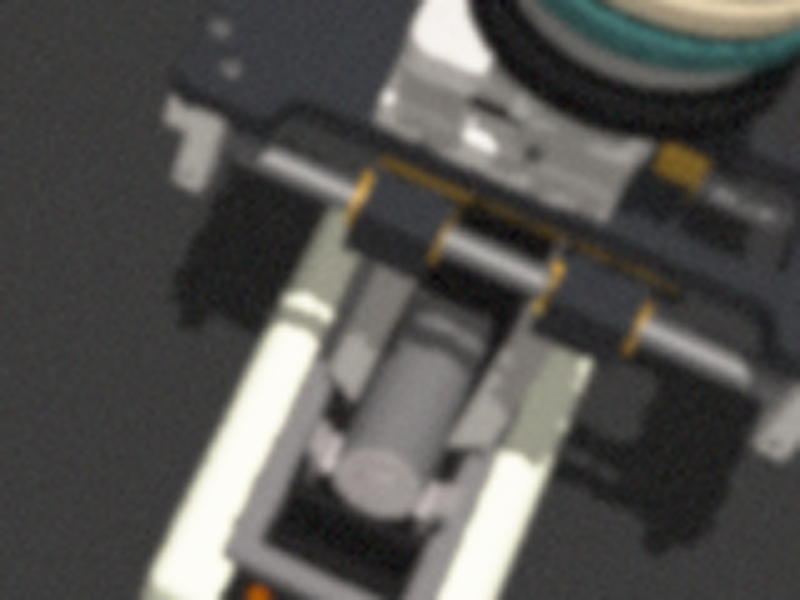

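View pics/w15.png

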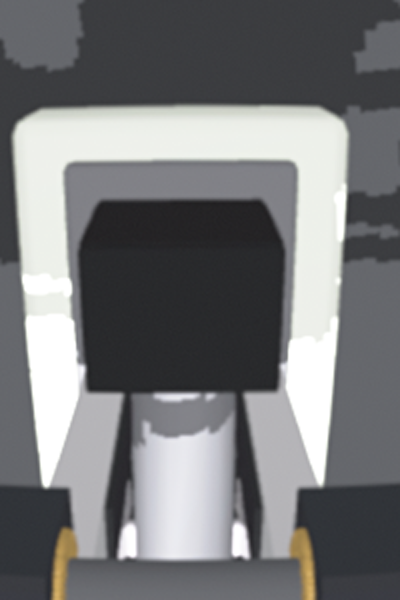

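```bash
cat >> h.py <<'E'
def thetas(G,g,L=49,crop=(360,200),k=5,r=range(4,30,3)):
    yaw=np.radians(-7.2); u=np.array([np.cos(yaw),np.sin(yaw),0])
    for th in r:
        t=np.radians(th); a=np.cos(t)*u+np.sin(t)*np.array([0,0,1]); nb=13*(-np.sin(t)*u+np.cos(t)*np.array([0,0,1])); f=G+(L-1.5)*a
        q=[np.round((proj(g,x)-crop)*k).astype(int).tolist() for x in(f,f-nb,f+nb)]; print(th,"c",q[0],"bot",q[1],"top",q[2])
E
python3 - <<'E'
from h import *
G=gd(); g=optics.grab_frame("scene"); thetas(G,g)
yaw=np.radians(-7.2); u=np.array([np.cos(yaw),np.sin(yaw),0]); n=np.array([-u[1],u[0],0]);O=np.array([559.3,187.7,0])
for b in(40,42,44,46):
    print(b,"clips",[np.round((proj(g,O+23*u+sg*11*n+[0,0,b+21])-[360,200])*5).tolist() for sg in(1,-1)],"wall top inner corners",[np.round((proj(g,O+35*u+sg*15*n+[0,0,b+24])-[360,200])*5).tolist() for sg in(1,-1)])
E
```

```text
t 17.85 tcp [534.1 190.  242.6] F [ 5.7 -3.7 14.7] T [-0.69 -1.2  -0.01] op 0.269
tilt [ 0.052 -0.001 -0.999] grip dock x -15.6 y 0.2 z 54.0
4 c [358, 503] bot [347, 523] top [370, 482]
7 c [361, 499] bot [348, 521] top [374, 475]
10 c [363, 494] bot [350, 518] top [377, 469]
13 c [366, 489] bot [352, 515] top [381, 462]
16 c [369, 484] bot [354, 512] top [384, 455]
19 c [372, 478] bot [356, 508] top [388, 447]
22 c [375, 472] bot [358, 504] top [392, 440]
25 c [378, 466] bot [361, 499] top [396, 432]
28 c [382, 459] bot [364, 494] top [400, 424]
40 clips [[410.0, 489.0], [335.0, 454.0]] wall top inner corners [[411.0, 527.0], [308.0, 478.0]]
42 clips [[412.0, 486.0], [337.0, 451.0]] wall top inner corners [[412.0, 525.0], [310.0, 475.0]]
44 clips [[413.0, 484.0], [339.0, 448.0]] wall top inner corners [[414.0, 522.0], [311.0, 472.0]]
46 clips [[415.0, 481.0], [340.0, 445.0]] wall top inner corners [[416.0, 519.0], [313.0, 469.0]]
```

```bash
python3 - <<'E'
from h import *
f=np.mean([optics.grab_frame("scene")["frame"].astype(float) for _ in range(4)],0)
c=f[275:330,410:465,::-1]; c=np.clip((c-20)*1.6,0,255).astype(np.uint8)
cv2.imwrite("pics/s16.png",cv2.resize(c,None,fx=11,fy=11,interpolation=cv2.INTER_LANCZOS4))
E
```

```text
(no output)
```

View pics/s16.png

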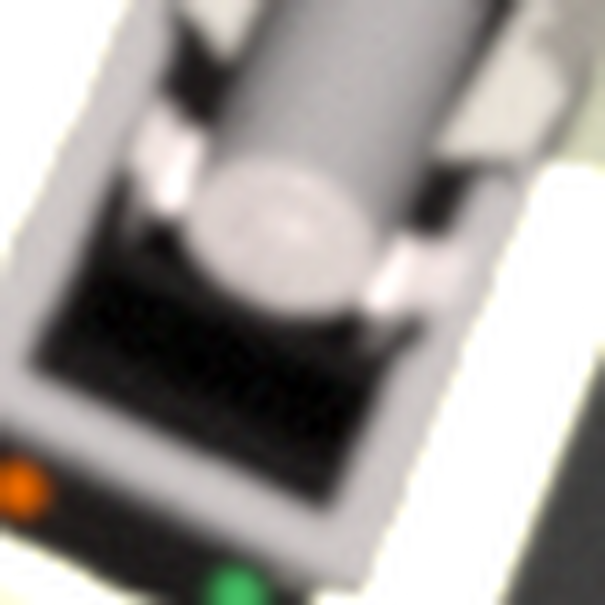

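```bash
python3 -m handwheel '[{"linear":[0.2,0,0.1],"turn":0,"fingers":0.2},{"linear":[0.4,0,0.2],"turn":0,"fingers":0.2},{"linear":[0.4,0,0.25],"turn":0,"fingers":0.2},{"linear":[0.4,0,0.3],"turn":0,"fingers":0.2}]'
python3 - <<'E'
from h import *
gd()
f=np.mean([optics.grab_frame("scene")["frame"].astype(float) for _ in range(3)],0)
c=f[275:330,410:465,::-1]; c=np.clip((c-20)*1.6,0,255).astype(np.uint8)
cv2.imwrite("pics/s17.png",cv2.resize(c,None,fx=11,fy=11,interpolation=cv2.INTER_LANCZOS4))
E
```

```text
t: 18.5
tcp_pos: [532.7, 189.8, 242.2]
eef_rot: [[-0.989, 0.132, 0.059], [0.132, 0.991, -0.0], [-0.059, 0.008, -0.998]]
force: [3.4, -3.9, 20.7]
opening: 0.271
t 18.5 tcp [532.7 189.8 242.2] F [ 3.4 -3.9 20.7] T [-0.95 -0.96  0.04] op 0.271
tilt [ 0.059 -0.    -0.998] grip dock x -15.6 y 0.1 z 53.8
```

View pics/s17.png

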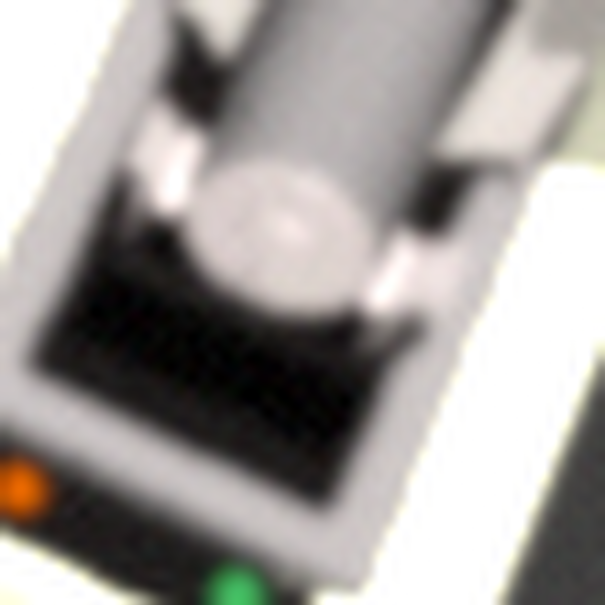

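```bash
python3 -m handwheel '[{"linear":[0.1,0,-0.3],"turn":0,"fingers":0.2},{"linear":[-0.3,0,-0.4],"turn":0,"fingers":0.2},{"linear":[-0.7,0,-0.4],"turn":0,"fingers":0.2},{"linear":[-1.1,0,-0.4],"turn":0,"fingers":0.2},{"linear":[-1.2,0,-0.4],"turn":0,"fingers":0.2},{"linear":[-1.2,0,-0.4],"turn":0,"fingers":0.2}]'
python3 - <<'E'
from h import *
gd()
f=np.mean([optics.grab_frame("scene")["frame"].astype(float) for _ in range(3)],0)
c=f[265:330,405:470,::-1]; c=np.clip((c-20)*1.6,0,255).astype(np.uint8)
cv2.imwrite("pics/s18.png",cv2.resize(c,None,fx=9,fy=9,interpolation=cv2.INTER_LANCZOS4))
E
```

```text
t: 19.25
tcp_pos: [539.1, 189.4, 245.5]
eef_rot: [[-0.991, 0.13, 0.044], [0.13, 0.992, -0.001], [-0.044, 0.004, -0.999]]
force: [-10.9, 2.1, 10.4]
opening: 0.271
t 19.25 tcp [539.1 189.4 245.5] F [-10.9   2.1  10.4] T [0.4  2.21 0.05] op 0.271
tilt [ 0.044 -0.001 -0.999] grip dock x -11.9 y -0.1 z 56.9
```

View pics/s18.png

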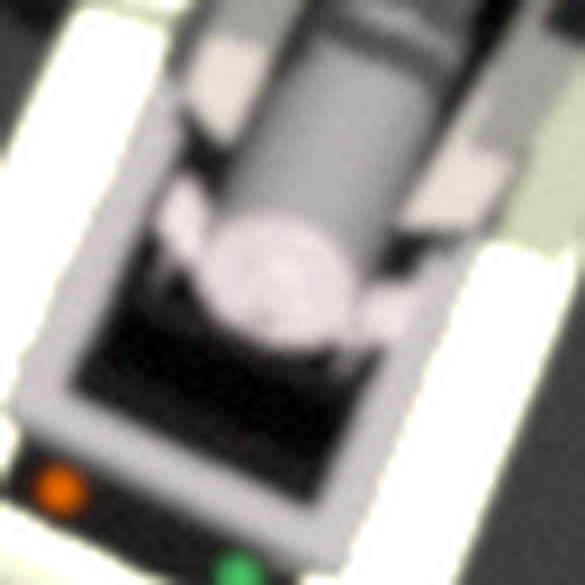

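```bash
python3 -m handwheel '[{"linear":[0.3,0,0],"turn":0,"fingers":0.2},{"linear":[0.3,0,0],"turn":0,"fingers":0.2}]'; python3 -m handwheel '[{"linear":[0,0,0],"turn":0,"fingers":0.34},{"linear":[0,0,0],"turn":0,"fingers":0.34},{"linear":[0,0,0],"turn":0,"fingers":0.34}]'
python3 - <<'E'
from h import *
gd()
f=np.mean([optics.grab_frame("scene")["frame"].astype(float) for _ in range(3)],0)
c=f[265:330,405:470,::-1]; c=np.clip((c-20)*1.6,0,255).astype(np.uint8)
cv2.imwrite("pics/s19.png",cv2.resize(c,None,fx=9,fy=9,interpolation=cv2.INTER_LANCZOS4))
E
```

```text
t: 19.6
tcp_pos: [536.8, 189.7, 245.3]
eef_rot: [[-0.99, 0.129, 0.047], [0.129, 0.992, -0.001], [-0.047, 0.005, -0.999]]
force: [7.1, -2.1, -2.7]
opening: 0.268
t: 19.9
tcp_pos: [535.8, 189.8, 244.7]
eef_rot: [[-0.991, 0.129, 0.044], [0.129, 0.992, -0.002], [-0.044, 0.004, -0.999]]
force: [0.3, -0.5, -0.6]
opening: 0.34
t 19.9 tcp [535.8 189.8 244.7] F [ 0.3 -0.5 -0.6] T [0.01 0.02 0.02] op 0.34
tilt [ 0.044 -0.002 -0.999] grip dock x -15.2 y -0.1 z 56.1
```

View pics/s19.png

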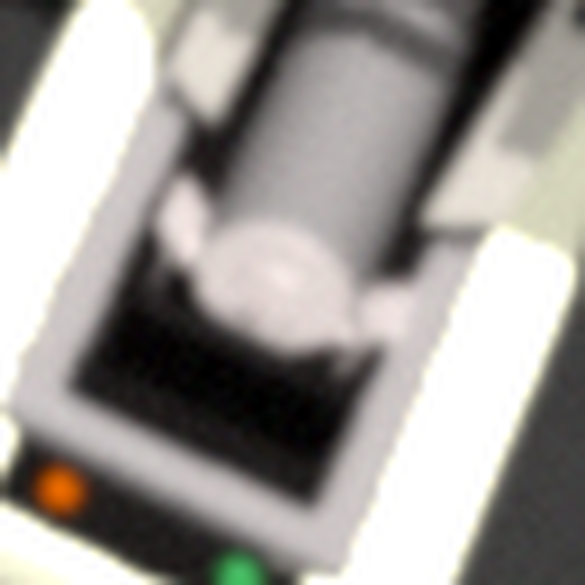

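```bash
python3 -m handwheel '[{"linear":[-0.2,0,-2],"turn":0,"fingers":0.34},{"linear":[-0.3,0,-5],"turn":0,"fingers":0.34},{"linear":[-0.3,0,-8],"turn":0,"fingers":0.34},{"linear":[-0.3,0,-8],"turn":0,"fingers":0.2}]'
python3 - <<'E'
from h import *
s=st(); print(np.round(s["qpos"],2)); save("wrist","w20.png",(170,60,470,400),2 if 0 else 1.7); save("scene","s20.png",(360,200,520,320),5); gd(199)
E
```

```text
t: 20.45
tcp_pos: [536.7, 190.0, 328.7]
eef_rot: [[-0.99, 0.129, 0.052], [0.129, 0.992, 0.001], [-0.052, 0.008, -0.999]]
force: [0.1, 0.7, 0.2]
opening: 0.286
t 20.45 tcp [536.7 190.  328.7] F [0.1 0.7 0.2] T [0.12 0.01 0.04] op 0.286
[-0.42  0.6   0.04  1.85 -0.01  0.65  1.06]
t 20.55 tcp [535.5 189.6 325.4] F [-0.  -0.7 -0.4] T [-0.01  0.03 -0.09] op 0.215
tilt [ 0.047 -0.001 -0.999] grip dock x -14.7 y -0.2 z 126.6
```

View pics/w20.png

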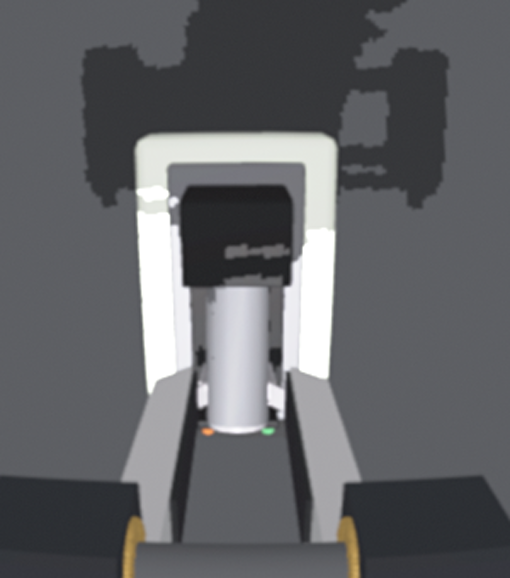

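View pics/s20.png

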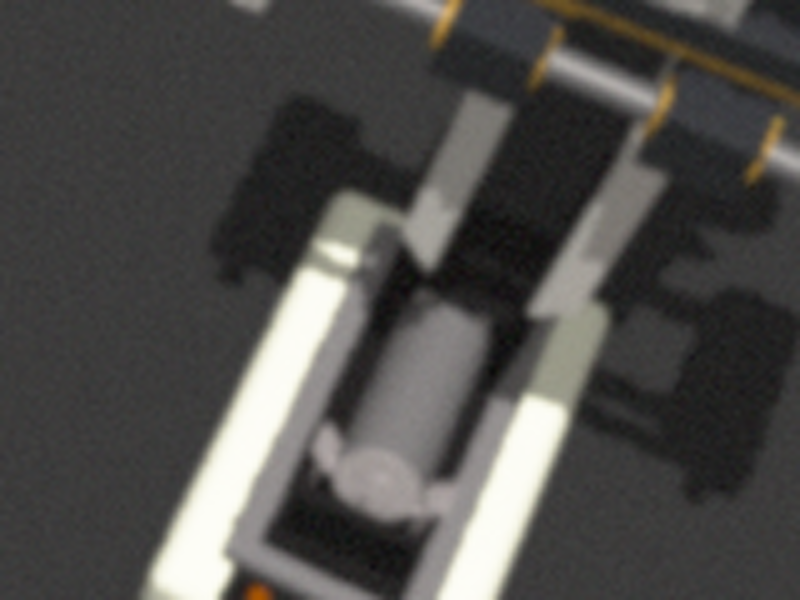

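```bash
python3 - <<'E'
from h import *
s=st(); R=np.array(s["eef_rot"]); tip=np.array([559.3,187.7,0])+28*np.array([.992,-.125,0])+[0,0,105]
go(tip-R[:,2]*199,172.8)
E
```

```text
t 20.55 tcp [535.5 189.6 325.4] F [-0.  -0.7 -0.4] T [-0.01  0.03 -0.09] op 0.215
rows linear [-4.16, 0.02, 2.36] turn -1.574
```

```bash
python3 -m handwheel '[{"linear":[-1,0,0],"turn":-0.14,"fingers":0},{"linear":[-2,0,0],"turn":-0.28,"fingers":0},{"linear":[-3,0,0],"turn":-0.42,"fingers":0},{"linear":[-4.2,0,0],"turn":-0.56,"fingers":0},{"linear":[-4.2,0,0],"turn":-0.7,"fingers":0},{"linear":[-4.2,0,0],"turn":-0.84,"fingers":0},{"linear":[-4.2,0,0],"turn":-0.98,"fingers":0},{"linear":[-4.2,0,0],"turn":-1.12,"fingers":0},{"linear":[-4.2,0,0.5],"turn":-1.26,"fingers":0},{"linear":[-4.2,0,1],"turn":-1.4,"fingers":0},{"linear":[-4.2,0,1.7],"turn":-1.54,"fingers":0},{"linear":[-4.2,0,2.4],"turn":-1.574,"fingers":0}]'
python3 - <<'E'
from h import *
s=st(); optics.grab_frame("top"); optics.grab_frame("top"); s=manip.sense(); R=np.array(s["eef_rot"]);print(np.round(R,3)); gd(199); tip=np.array([559.3,187.7,0])+28*np.array([.992,-.125,0])+[0,0,100]
go(tip-R[:,2]*199,172.8); save("scene","s21.png",(360,200,520,320),5); save("wrist","w21.png")
E
```

```text
t: 21.75
tcp_pos: [577.7, 183.8, 301.5]
eef_rot: [[-0.124, -0.991, 0.044], [-0.992, 0.124, -0.001], [-0.004, -0.043, -0.999]]
force: [-0.7, 0.7, -0.3]
opening: 0.004
t 21.75 tcp [577.7 183.8 301.5] F [-0.7  0.7 -0.3] T [0.07 0.17 0.03] op 0.004
[[-0.128 -0.991  0.042]
 [-0.992  0.128 -0.002]
 [-0.003 -0.042 -0.999]]
t 21.85 tcp [577.5 183.6 301.2] F [-0.3 -0.1  0.4] T [0.06 0.13 0.02] op 0.003
tilt [ 0.042 -0.002 -0.999] grip dock x 27.0 y -1.1 z 102.4
rows linear [-0.11, -0.09, 0.24] turn -0.003
```

View pics/s21.png

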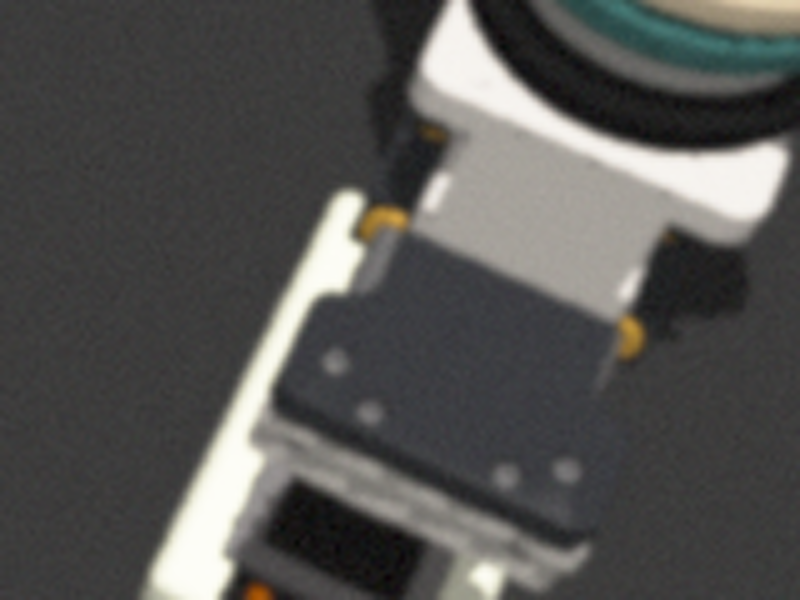

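View pics/w21.png

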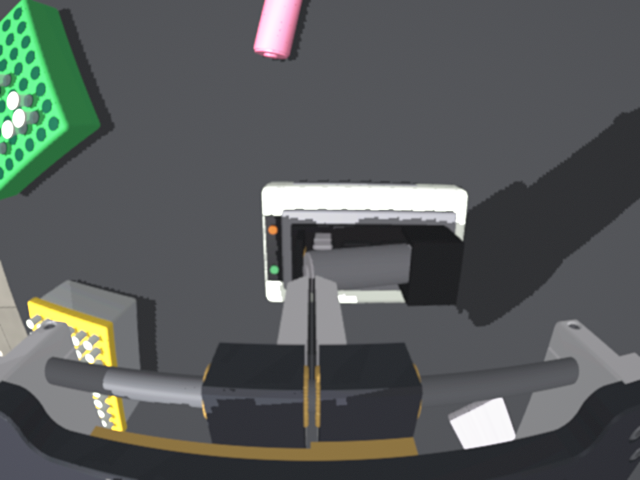

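```bash
python3 -m handwheel '[{"linear":[-0.1,0.3,0.4],"turn":0,"fingers":0},{"linear":[-0.1,0.4,0.8],"turn":0,"fingers":0},{"linear":[-0.1,0.4,1.1],"turn":0,"fingers":0},{"linear":[-0.1,0.4,1.1],"turn":0,"fingers":0}]'
python3 -m handwheel '[{"linear":[0,0,0.3],"turn":0,"fingers":0},{"linear":[0,0,0.3],"turn":0,"fingers":0}]'
python3 -m handwheel '[{"linear":[0,0,0.3],"turn":0,"fingers":0},{"linear":[0,0,0.3],"turn":0,"fingers":0}]'
python3 - <<'E'
from h import *
gd(199); save("wrist","w22.png",(230,150,490,350),3)
E
```

```text
t: 22.35
tcp_pos: [574.4, 185.6, 291.1]
eef_rot: [[-0.128, -0.991, 0.044], [-0.992, 0.128, -0.002], [-0.004, -0.044, -0.999]]
force: [-0.1, -0.2, -0.2]
opening: 0.002
t: 22.55
tcp_pos: [574.4, 185.5, 287.7]
eef_rot: [[-0.128, -0.991, 0.044], [-0.992, 0.128, -0.002], [-0.004, -0.044, -0.999]]
force: [0.1, 0.2, -0.1]
opening: 0.005
t: 22.75
tcp_pos: [574.8, 185.5, 284.7]
eef_rot: [[-0.128, -0.991, 0.045], [-0.992, 0.128, -0.002], [-0.004, -0.044, -0.999]]
force: [0.8, 0.4, 1.0]
opening: 0.005
t 22.75 tcp [574.8 185.5 284.7] F [0.8 0.4 1. ] T [ 0.08  0.02 -0.01] op 0.005
tilt [ 0.045 -0.002 -0.999] grip dock x 24.5 y 0.5 z 85.9
```

View pics/w22.png

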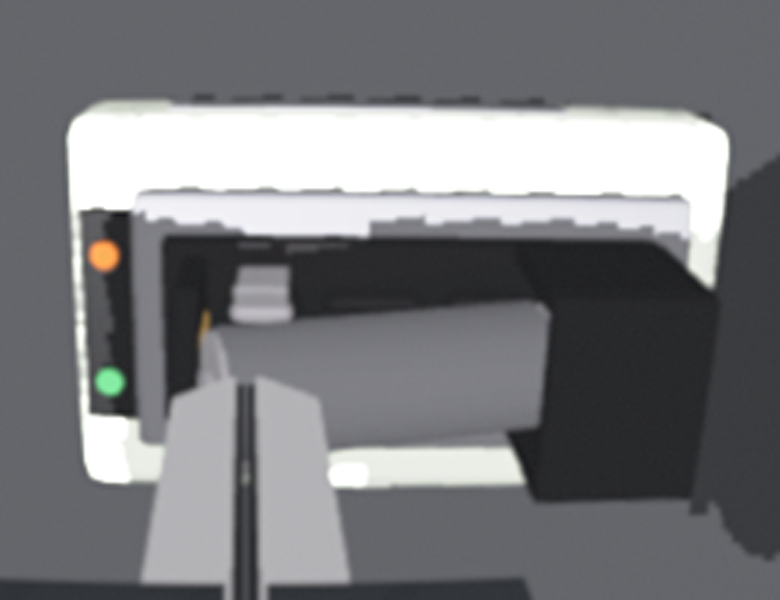

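```bash
python3 -m handwheel '[{"linear":[0,0,0.2],"turn":0,"fingers":0},{"linear":[0,0,0.4],"turn":0,"fingers":0},{"linear":[0,0,0.5],"turn":0,"fingers":0},{"linear":[0,0,0.5],"turn":0,"fingers":0}]'
python3 -m handwheel '[{"linear":[0,0,0.2],"turn":0,"fingers":0},{"linear":[0,0,0.4],"turn":0,"fingers":0},{"linear":[0,0,0.4],"turn":0,"fingers":0}]'
python3 - <<'E'
from h import *
gd(199); save("wrist","w23.png",(230,150,490,350),3)
E
```

```text
t: 23.2
tcp_pos: [575.7, 185.6, 280.5]
eef_rot: [[-0.128, -0.991, 0.047], [-0.992, 0.128, -0.001], [-0.005, -0.047, -0.999]]
force: [1.2, -0.5, 4.9]
opening: 0.005
t: 23.5
tcp_pos: [576.4, 185.6, 277.1]
eef_rot: [[-0.128, -0.991, 0.049], [-0.992, 0.128, -0.001], [-0.005, -0.048, -0.999]]
force: [1.1, -0.9, 4.3]
opening: 0.002
t 23.5 tcp [576.4 185.6 277.1] F [ 1.1 -0.9  4.3] T [-0.04 -0.18  0.01] op 0.002
tilt [ 0.049 -0.001 -0.999] grip dock x 26.9 y 1.1 z 78.4
```

View pics/w23.png

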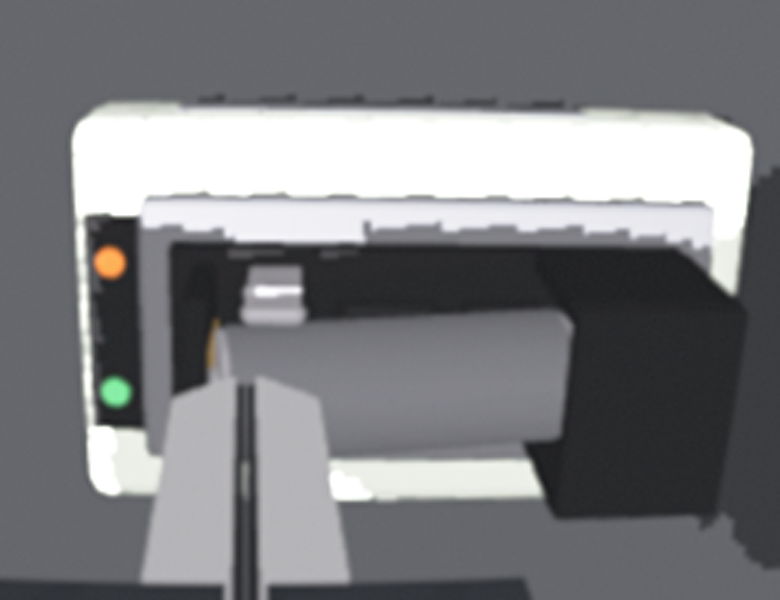

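Rotating down smoothly with only about 4 N, and the button is inside the end wall. Continuing the press.

```bash
python3 -m handwheel '[{"linear":[0,0.05,0.2],"turn":0,"fingers":0},{"linear":[0,0.1,0.4],"turn":0,"fingers":0},{"linear":[0,0.1,0.5],"turn":0,"fingers":0},{"linear":[0,0.1,0.5],"turn":0,"fingers":0}]'
python3 -m handwheel '[{"linear":[0,0,0.2],"turn":0,"fingers":0},{"linear":[0,0,0.4],"turn":0,"fingers":0},{"linear":[0,0,0.4],"turn":0,"fingers":0}]'
python3 - <<'E'
from h import *
gd(199); save("wrist","w24.png",(230,150,490,350),3)
E
```

```text
t: 23.95
tcp_pos: [576.2, 185.6, 272.2]
eef_rot: [[-0.129, -0.99, 0.05], [-0.992, 0.129, -0.001], [-0.006, -0.05, -0.999]]
force: [2.2, -0.8, 3.5]
opening: 0.003
t: 24.25
tcp_pos: [576.2, 185.6, 267.7]
eef_rot: [[-0.129, -0.99, 0.049], [-0.992, 0.129, -0.001], [-0.005, -0.049, -0.999]]
force: [1.4, -0.4, 1.7]
opening: 0.005
t 24.25 tcp [576.2 185.6 267.7] F [ 1.4 -0.4  1.7] T [ 0.03 -0.15  0.03] op 0.005
tilt [ 0.049 -0.001 -0.999] grip dock x 26.7 y 1.0 z 68.9
```

View pics/w24.png

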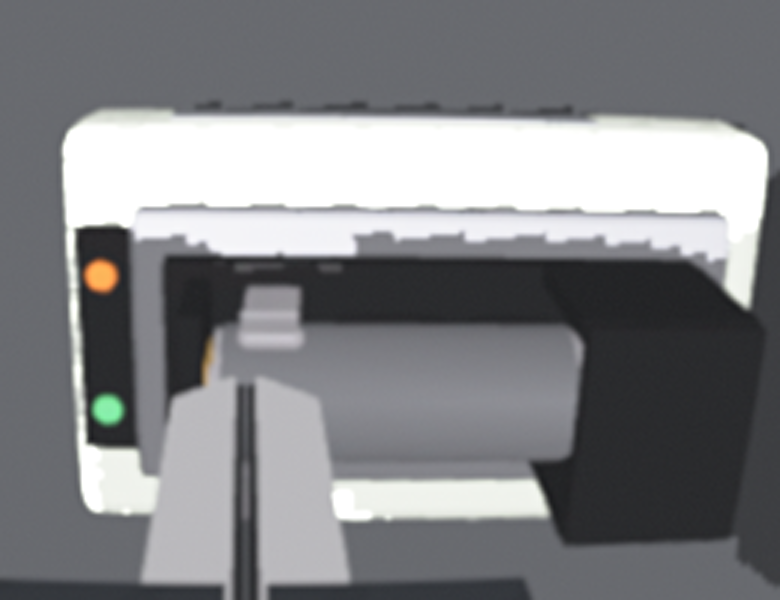

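```bash
python3 -m handwheel '[{"linear":[0,0,0.1],"turn":0,"fingers":0},{"linear":[0,0,0.2],"turn":0,"fingers":0},{"linear":[0,0,0.3],"turn":0,"fingers":0},{"linear":[0,0,0.3],"turn":0,"fingers":0}]'
```

```text
t: 24.7
tcp_pos: [576.1, 185.8, 266.6]
eef_rot: [[-0.129, -0.99, 0.049], [-0.992, 0.129, -0.002], [-0.005, -0.049, -0.999]]
force: [-2.8, -2.9, 17.0]
opening: 0.002
```

```bash
python3 -m handwheel '[{"linear":[0,0,-1],"turn":0,"fingers":0},{"linear":[0,0,-4],"turn":0,"fingers":0},{"linear":[0,0,-8],"turn":0,"fingers":0},{"linear":[0,-4,-10],"turn":0,"fingers":0},{"linear":[4,-8,-10],"turn":0,"fingers":0},{"linear":[6,-10,-10],"turn":0,"fingers":0},{"linear":[6,-10,-10],"turn":0,"fingers":0},{"linear":[6,-10,-10],"turn":0,"fingers":0}]'
python3 - <<'E'
from h import *
st(); g=save("wrist","w25.png"); save("scene","s25.png",(360,200,520,320),5); save("top","t25.png",(140,190,300,310),5); st()
for t in("cell_flat","cell_nub","bay_middle","cell"):
    print(t,[(np.round(x["centre"],1).tolist(),round(x["confidence"],2)) for x in finder.place_of("top",t)[:5]])
E
```

```text
t: 25.5
tcp_pos: [662.0, 112.9, 370.1]
eef_rot: [[-0.13, -0.99, 0.047], [-0.991, 0.13, -0.001], [-0.005, -0.046, -0.999]]
force: [-0.3, 0.0, 0.1]
opening: 0.005
t 25.5 tcp [662.  112.9 370.1] F [-0.3  0.   0.1] T [0.2  0.13 0.05] op 0.005
t 25.65 tcp [661.3 115.5 370.8] F [ 0.6 -1.2 -0.4] T [ 0.1   0.14 -0.03] op 0.004
cell_flat [([385.5, 192.8], 0.94), ([413.9, 362.4], 0.59), ([330.0, 245.6], 0.57), ([448.9, 251.7], 0.19)]
cell_nub [([400.9, 158.7], 0.96), ([420.7, 324.0], 0.93), ([292.4, 232.7], 0.73)]
bay_middle []
cell [([312.1, 240.4], 0.93), ([412.4, 340.3], 0.58), ([395.0, 174.9], 0.57)]
```

View pics/w25.png

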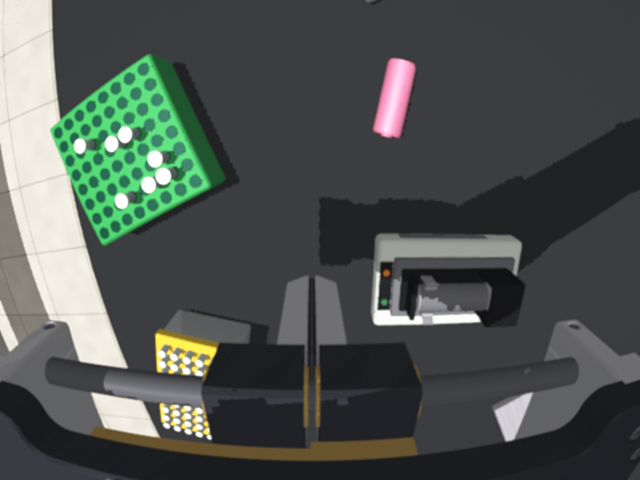

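View pics/s25.png

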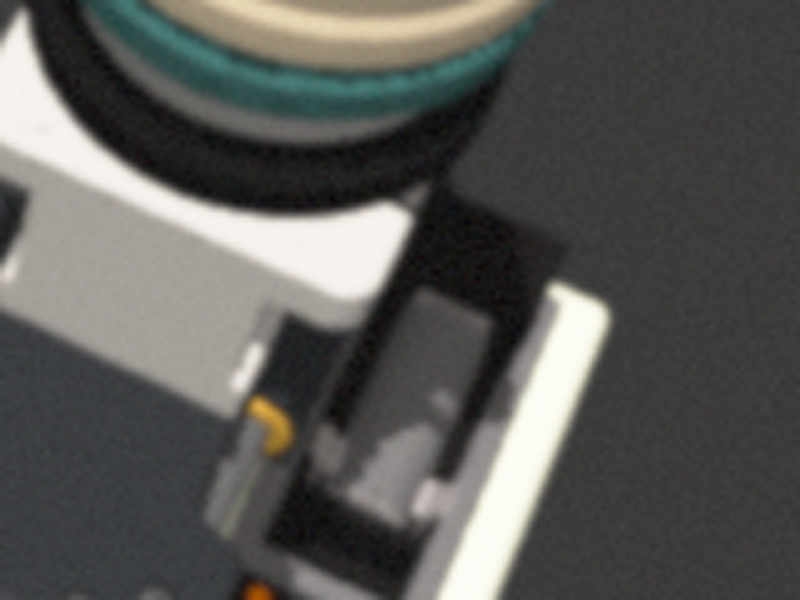

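View pics/t25.png

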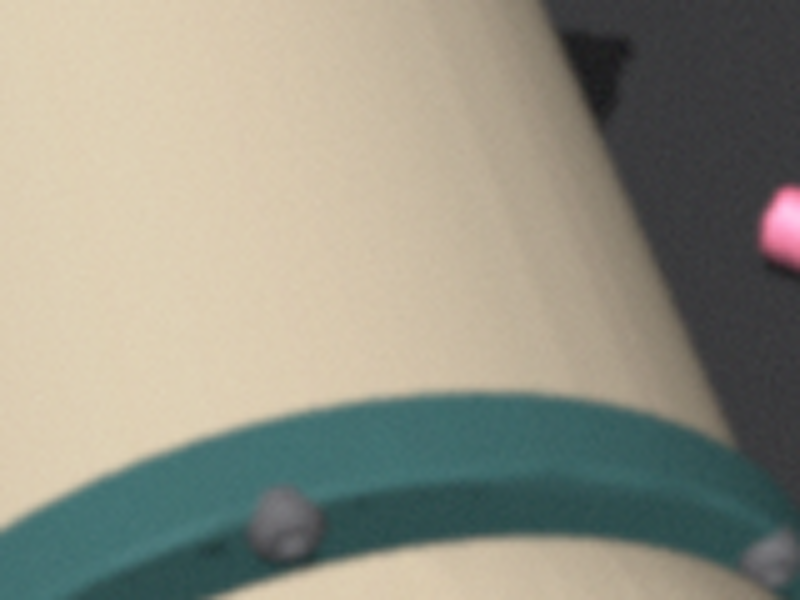

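```bash
python3 - <<'E'
from h import *
a=cv2.imread("pics/w25.png"); c=np.clip(a[225:335,365:535].astype(float)*1.5,0,255).astype(np.uint8); cv2.imwrite("pics/w25c.png",cv2.resize(c,None,fx=4.6,fy=4.6,interpolation=cv2.INTER_CUBIC))
save("scene","s26.png")
E
```

```text
(no output)
```

View pics/w25c.png

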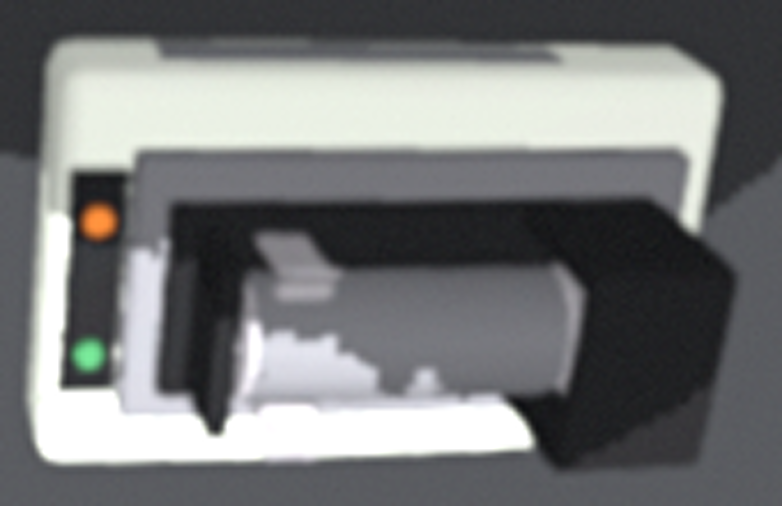

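View pics/s26.png

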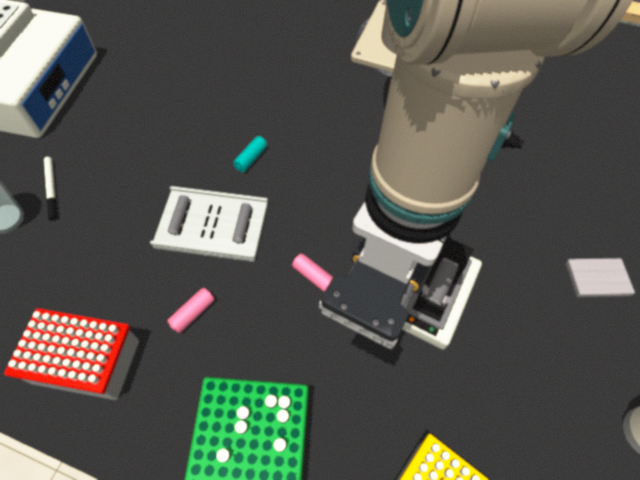

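```bash
python3 -c "
from h import *
st(); print(job.sign_off())"
```

```text
t 25.9 tcp [662.1 114.4 371.2] F [0.1 0.  0.7] T [0.04 0.13 0.03] op 0.007
the job is handed in; nothing more can be done
None
```

The thick cell is loaded in the dock, released, and the job was handed in at 25.9 s, within the 51 s limit.

- **What I did:** I took the thick cell from the middle groove. I tilted it in the jaws against the tray's lip, since the tool itself cannot tilt. I pushed its flat end under the hood until the spring was compressed by about 11–12 mm (from its push-back force). Once the button end was inside the end wall I let go, then pressed it down with shut fingertips.
- **Final checks:** In the last pictures the cell lies level, the clips have closed over it, its flat end is at the hood and its button is at the end wall. Pressing went with 2–5 N, and a last firm press met a hard stop at 17 N, under the 25 N limit. The gripper is clear of the dock. Both slim cells are still in the tray, and the pink and turquoise look-alikes were not touched.
- **What went less smoothly:**
  - The cell seems to have slipped in the jaws during the first attempt to lower it. The wrist force reached about 21 N, probably partly from the fingertips touching the bed.
  - Backing off then pulled the cell against the wall with about 11 N at the wrist, perhaps 18 N on the wall once the spring is counted. That is still under 25 N by my estimate.
  - The tool picked up about 3° of tilt under load, which did not matter.
  - The top camera was blocked by the arm at the end, so the final check rests on the wrist and scene cameras. I could not read the spring and clip positions directly.

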